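# Pack roller sleeves into a transit cassette and pin it shut

### The job

Pack the cassette for shipping: pull its tray out, push every white roller sleeve on the bench fully down onto a spigot of its own, then slide the tray fully shut and lock it by dropping the locking pin from its wooden block right home through the keeper lug and the tray's lug below it. Do not shift the tape core, the carton or the blue crate.

Things in the scene. Friction and masses are not known exactly. Their poses are not given: they have to be found in the camera images.
- cassette: transit cassette, fixed to the bench: grey steel housing 130 (x) x 340 (y) x 100 mm high with a clear flat cover; open at its front (-x) side, where the tray slides out. Origin: centre of its underside. A flat steel keeper lug, 44 mm wide, juts 56 mm forward from the cover's front edge near the +y end, with a 16 mm hole
- tray (a joint): the cassette's tray: how far it is pulled out, in m, 0 = fully shut, 0.15 = fully out; it slides along the cassette's -x and stays where it is left (about 3 N friction). Its front panel is 340 mm wide and 46 mm high, 72 mm in front of the row of spigots
- tray_handle (a point): middle of the tray's pull handle, a round bar 12 mm thick and 90 mm long, lying along y, 62 mm above the bench, 50 mm in front of the front panel (which is lower, 46 mm); moves with the tray
- keeper_eye (a point): centre of the upper mouth of the 16 mm hole in the keeper lug (lug 8 mm thick, its top 100 mm above the bench); fixed to the cassette
- tray_eye (a point): centre of the upper mouth of the 20 mm hole in the tray's own lug (6 mm thick, top 46 mm above the bench), on the outside of the front panel; lies exactly below keeper_eye when the tray is fully shut; moves with the tray
- pin: locking pin: straight steel shank 12 mm in diameter and 70 mm long with a bevelled tip, under a black cylindrical grip 26 mm in diameter and 36 mm tall. Origin at the tip, z up through the grip (grip from 70 to 106 mm). Starts upright in the pin block
- pin_block: wooden block 64 x 64 x 74 mm, fixed to the bench, with a 16 mm upright hole through it in which the pin is parked, grip resting on its top; origin at the centre of its underside
- spigot0 (a point): foot of upright steel spigot 0 on the tray, at the tray floor's top (14 mm above the bench), z up; spigot 23 mm in diameter, 46 mm tall, its last 10 mm tapered to 12 mm. The four stand in a row along the cassette's y, 68 mm apart; moves with the tray. A sleeve fully down has its middle 30 mm above this point
- spigot1 (a point): foot of upright steel spigot 1 on the tray, at the tray floor's top (14 mm above the bench), z up; spigot 23 mm in diameter, 46 mm tall, its last 10 mm tapered to 12 mm. The four stand in a row along the cassette's y, 68 mm apart; moves with the tray. A sleeve fully down has its middle 30 mm above this point
- spigot2 (a point): foot of upright steel spigot 2 on the tray, at the tray floor's top (14 mm above the bench), z up; spigot 23 mm in diameter, 46 mm tall, its last 10 mm tapered to 12 mm. The four stand in a row along the cassette's y, 68 mm apart; moves with the tray. A sleeve fully down has its middle 30 mm above this point
- spigot3 (a point): foot of upright steel spigot 3 on the tray, at the tray floor's top (14 mm above the bench), z up; spigot 23 mm in diameter, 46 mm tall, its last 10 mm tapered to 12 mm. The four stand in a row along the cassette's y, 68 mm apart; moves with the tray. A sleeve fully down has its middle 30 mm above this point
- sleeve0: plain white plastic roller sleeve: a short thick tube, 50 mm outside diameter, 26 mm bore right through, 60 mm long. Origin at its middle (30 mm above the bench when it stands on end), z along the bore; both ends are alike. May be absent (None)
- sleeve1: plain white plastic roller sleeve: a short thick tube, 50 mm outside diameter, 26 mm bore right through, 60 mm long. Origin at its middle (30 mm above the bench when it stands on end), z along the bore; both ends are alike. May be absent (None)
- sleeve2: plain white plastic roller sleeve: a short thick tube, 50 mm outside diameter, 26 mm bore right through, 60 mm long. Origin at its middle (30 mm above the bench when it stands on end), z along the bore; both ends are alike. May be absent (None)
- sleeve3: plain white plastic roller sleeve: a short thick tube, 50 mm outside diameter, 26 mm bore right through, 60 mm long. Origin at its middle (30 mm above the bench when it stands on end), z along the bore; both ends are alike. May be absent (None)
- tape_roll: bystander: empty cardboard tape core, 84 mm across, 48 mm tall, standing on end; origin at the centre of its underside; leave it alone
- carton: bystander: open cardboard carton 100 x 140 x 100 mm (x, y, height), origin at the centre of its underside; leave it alone
- parts_crate: bystander: open blue plastic crate 100 x 140 x 80 mm (x, y, height), origin at the centre of its underside; leave it alone
Not all that is in view belongs to the job. What is shaped like the sleeve2 but black or turquoise is not meant.

How it is judged:
By the outcome, as a careful person would: the job done as asked, in the order asked, and still so for the second after the job is handed in, with the robot touching nothing.
Of sleeve0, sleeve1, sleeve2, sleeve3 only 2 to 4 are there at a start; the rules pass over those that are not, and their reading is None.
At some moment in a run one of sleeve0, sleeve1, sleeve2, sleeve3 may be knocked a few centimetres aside while the robot is not near it.
It also fails if it takes over 210 s, if anything falls off the work surface, if the arm or the gripper's body presses on something with over 40 N, if the wrist force passes 120 N, or if a joint passes its speed limit or range.

### The arm

A 6-joint arm with a two-finger parallel gripper is mounted at the origin on the work surface. World frame = base frame: x ahead of the robot, y to its left, z up, the work surface at z = 0. Lengths are in mm, angles in degrees, forces in N, time in s.
With the tool pointing down it reaches from about 250 to 800 mm from the base axis. Payload 3.9 kg.
Tool frame: the origin (TCP) lies at the very end of the fingers, on their centre line; the grasp point (between the pads) lies pinch_z behind it (pinch_z is the distance from the TCP to the grasp point, in mm); z points along the fingers, y is the line along which they close (so a half turn about z gives the same grasp; the last joint's range is limited). The gripper opens to 85 mm and grips with 20 to 120 N. Pads are 22 mm wide; open, the fingers measure 114 mm over their backs; the gripper's body (76 mm by 85 mm) begins 54 mm behind the grasp point. The pads swing forward as they close: fully open they stand 13 mm farther back than shut.
Start: joints at [69.614, 14.897, -7.913, 67.191, 0, 90], TCP at [182.874, 492.11, 194.704] pointing down, gripper open.
Joint ranges: [-159.42, 159.42], [-47.68, 98.78], [-73.54, 78.23], [-108.79, 121.32], [-90, 84.71], [-180, 180]. Speed limits (degrees/s): [147.25, 147.25, 180, 180, 180, 180].

### API

Orientations are given as a 3x3 rotation matrix whose columns are the frame's x, y, z axes.
In Python, from station import observe, get_image, sign_off, silhouettes, tip_of, pinch_z gives the robot as it stands. The module is installed in compiled form; this text tells all that it offers.
- The arm moves only by the tool send_rows, never from a script. Its argument "targets" is a list of rows, each a list of 7 numbers: the turn, a rotation vector about the tool's x, y, z each as a share of 4 degrees, from -1 to 1, then the shift along the tool's x, y, z each as a share of 0.02 m, from -1 to 1, then the opening, from -1 (shut) to 1 (fully open). In form: [[wx, wy, wz, x, y, z, fingers], ...]. A call has 1 to 8 rows; each row shifts and turns the commanded pose from where the row before left it, along the tool's axes as they then stand; what a row does not reach is not made up. A row lasts 1/10 s, in which the tool goes at most 50 mm and 8.59 degrees, less where a joint would pass 70% of its speed; a pose out of reach is approached as far as the arm can. A call with a number of a shift or a turn outside -1 to 1 is refused whole. A call with a gripper value outside its range is refused whole. The fingers move at their own pace and stop on an object; "force" is the grip in N (left out, the last holds). Time passes only in rows, so rows that do not move let the fingers close. It gives the time, the measured TCP pose, the force, the opening and the grip force at its end, in the units of the state.
- observe(): the state, without advancing time (a new reading comes with each control period).
- get_image(name): name is "scene" or "top"; returns a dict with "color" (400x640x3 uint8, blue, green, red), "z_map" (400x640 float32, mm along the optical axis (not along the pixel's ray), 0 where there is no reading), "K" (3x3 intrinsics, pixels), "dist_coeffs" ([k1, k2, p1, p2, k3] as OpenCV has them; the pictures are not rectified), "rvec" (rotation vector, rad) and "tvec" (3), from world to camera coordinates, as OpenCV has them. Camera axes: x right, y down, z forward; pixel columns grow to the right and rows downward; lengths in mm; the calibration is good to about 2 mm. A picture is of the moment at which its call begins.
- sign_off(): hands the job in; it is judged then, once.
Trained networks look in the newest picture that a camera, given by its name, has taken for a name from the list of things; names that differ only in an ending like _2 or _b are one class to them, and where a whole thing is asked for, a point or a joint stands for the part that bears it (a point fixed in the world has none). Each returns a list of dicts, best first, with "conf" (0 to 1); they miss things now and then, are a little off and sometimes report something else, mostly with a low value. They report only what shows in the picture. A call takes as long as a camera call. They do not tell look-alikes from the thing itself.
- silhouettes(camera, name): "pixels" (400x640 bool, what is visible of it) and "box" ([left, top, right, bottom] in pixels, round what is visible of it).
- tip_of(camera, name): "pixel" ([column, row] in pixels: a listed point, or the origin of a listed thing).
The state is a dict: "time_s": time; "joints": joint angles; "qd": joint speeds; "effort": joint torques, N m; "eef_pos": TCP position; "tool_rot": TCP orientation; "contact_force": force on the tool from outside, world axes, zero at the start; "wrist_torque": the same for the moment, N m; "finger_gap": opening from 0.0 (shut) to 1.0 (fully open); "grasp_force": force on a finger pad.
Only numpy, scipy, OpenCV 4.12 (cv2) and the standard library are available. Lean on these libraries where they do the work, as an engineer would, in place of code of your own. Each camera call takes 0.05 s, during which the arm holds its last target. There are 200 camera calls.

## Working session

There is one attempt and no reset: what is moved stays moved. The work goes in short steps, Python scripts to look and compute and a tool call to move; the robot and the scene stay as the last step left them, time stands still between calls to the robot, and variables do not carry over. Pictures are saved under pics/ and viewed, at most 14 in all, crops included, and the job is handed in when it is done.

Besides the shell and the picture viewer there is one more tool, called after "Emit:" by a JSON object that holds its "name" and its "arguments", one argument or row to a line. send_rows: Moves the arm, as the interface text tells. Shift numbers are shares of 0.02 m and turn numbers shares of 4 degrees, none past 1 either way. Its arguments: {"type":"object","properties":{"targets":{"type":"array"},"force":{"type":"number"}},"required":["targets"]}

```bash
mkdir -p pics; cat > h.py <<'E'
import numpy as np, cv2
from station import *
def img(n):
    return get_image(n)
def w(im,uv,z):
    "pixel -> world at height z"
    R,_=cv2.Rodrigues(np.array(im['rvec'],float)); t=np.array(im['tvec'],float).ravel()
    p=cv2.undistortPoints(np.array(uv,float).reshape(-1,1,2),np.array(im['K']),np.array(im['dist_coeffs'])).reshape(-1,2)
    d=np.c_[p,np.ones(len(p))]@R; c=-R.T@t
    return c+d*((z-c[2])/d[:,2])[:,None]
def cloud(im,mask):
    R,_=cv2.Rodrigues(np.array(im['rvec'],float)); t=np.array(im['tvec'],float).ravel()
    v,u=np.nonzero(mask&(im['z_map']>0)); z=im['z_map'][v,u]
    p=cv2.undistortPoints(np.c_[u,v].astype(float).reshape(-1,1,2),np.array(im['K']),np.array(im['dist_coeffs'])).reshape(-1,2)
    return (np.c_[p,np.ones(len(p))]*z[:,None]-t)@R, np.c_[u,v]
E
python3 - <<'E'
from h import *
np.set_printoptions(precision=1,suppress=True)
T={}
for c in('scene','top'):
    im=img(c); cv2.imwrite(f'pics/{c}0.png',im['color']); T[c]=im
    R,_=cv2.Rodrigues(np.array(im['rvec'],float));print(c,-R.T@np.array(im['tvec']).ravel(), im['K'][0])
s=observe();print(s['eef_pos'],np.array(s['tool_rot']),s['finger_gap'], pinch_z if not callable(pinch_z) else pinch_z())
Z=dict(tray_handle=62,keeper_eye=100,tray_eye=46,pin=74,spigot0=14,sleeve0=30,tape_roll=0,carton=0,parts_crate=0,cassette=0,pin_block=0)
for n,z in Z.items():
  for c in('scene','top'):
    for d in tip_of(c,n)[:6]:
        print(n,c,round(d['conf'],2),np.array(d['pixel']),w(T[c],[d['pixel']],z)[0])
E
```

```text
scene [1142.2  467.4  814.9] [451.6   0.  325.6]
top [ 387.8  -32.7 1281. ] [396.    0.  316.6]
[182.7 491.5 194. ] [[-0.9  0.3 -0. ]
 [ 0.3  0.9 -0. ]
 [-0.  -0.  -1. ]] 1.0007248106605608 18.700000000000003
tray_handle scene 0.61 [329.9 232.5] [605.3  49.3  62. ]
tray_handle top 0.62 [304.1 191.8] [596.9  35.7  62. ]
keeper_eye scene 0.87 [380.6 259.7] [625.9 195.9 100. ]
keeper_eye scene 0.56 [377.5 275.7] [662.9 213.6 100. ]
keeper_eye top 0.71 [249.2 179.4] [631.5 200.9 100. ]
keeper_eye top 0.2 [192.8 250.2] [419.3 367.2 100. ]
tray_eye scene 0.59 [378.6 279.3] [632.9 201.5  46. ]
tray_eye top 0.74 [251.5 187.5] [616.3 203.9  46. ]
pin scene 0.17 [437.7 347.4] [709.5 378.9  74. ]
pin top 0.65 [196.7 250.5] [418.9 364.   74. ]
spigot0 top 0.97 [290.4 155.8] [726.1  82.5  14. ]
spigot0 top 0.89 [309.1 156.2] [723.5  21.   14. ]
spigot0 top 0.59 [331.2 151. ] [739.7 -51.9  14. ]
spigot0 top 0.58 [268.3 159.9] [713.6 155.5  14. ]
sleeve0 scene 0.9 [301.9 130.6] [ 314.2 -289.    30. ]
sleeve0 scene 0.78 [261.5 134.3] [ 403.9 -370.    30. ]
sleeve0 scene 0.61 [279.5 149.3] [ 423.7 -2
[... 338 characters left out ...]
roll scene 0.52 [189.3 178.4] [ 649.1 -411.4   -0. ]
tape_roll top 0.59 [442.3 178.2] [ 644.8 -412.7    0. ]
tape_roll top 0.19 [333.3 150.4] [745.5 -59.2   0. ]
carton top 0.85 [402.2 166.6] [ 686.1 -284.5    0. ]
carton top 0.64 [266.7 154.1] [737.1 163.    0. ]
parts_crate scene 0.77 [437.9 348. ] [667.2 371.    0. ]
parts_crate top 0.89 [204.  174.1] [672.7 371.5   0. ]
cassette scene 0.68 [291.4 284.7] [734.6  45.3   0. ]
cassette top 0.78 [296.7 156.3] [727.7  62.8   0. ]
pin_block scene 0.82 [501.2 272. ] [411.6 392.8   0. ]
pin_block scene 0.27 [210.1 207.4] [ 687.8 -278.5    0. ]
pin_block top 0.7 [194.4 250.4] [421.3 395.8   0. ]
pin_block top 0.45 [332.2 154.3] [732.2 -55.3   0. ]
```

```bash
python3 -c "
import cv2
a=cv2.imread('pics/top0.png')[100:310,150:480];cv2.imwrite('pics/top0c.png',cv2.resize(a,None,fx=2.4,fy=2.4,interpolation=2))"
```

```text
(no output)
```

View pics/scene0.png

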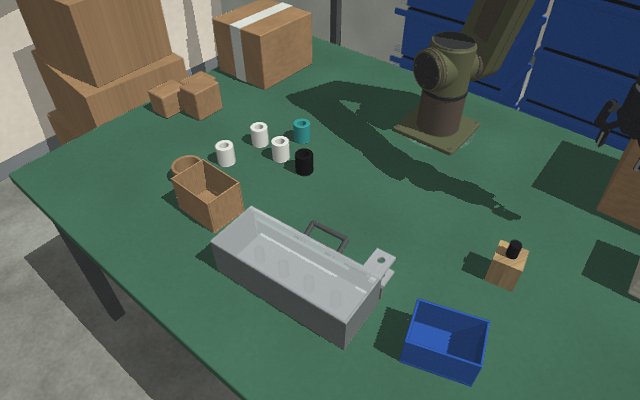

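View pics/top0c.png

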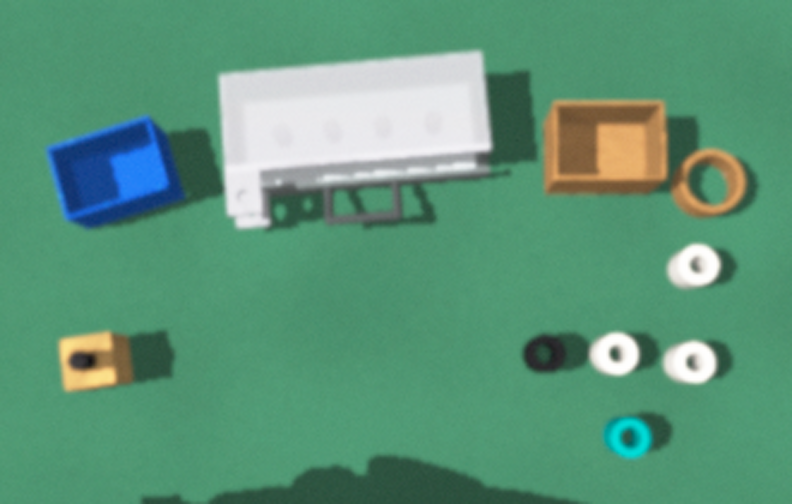

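The pictures show three white sleeves at top px (436,213), (404,248) and (436,250), with black and turquoise decoys beside them. The pin block is at (194,250), the handle bar at (302,191) and the keeper at (249,180). The cassette is yawed by about 5°.

```bash
cat >> h.py <<'E'
np.set_printoptions(precision=1,suppress=True)
def sleeves(im):
    "white blobs at top-ring height, xy of centre"
    hsv=cv2.cvtColor(im['color'],cv2.COLOR_BGR2HSV); m=(hsv[...,1]<45)&(hsv[...,2]>120)
    C,px=cloud(im,m); k=(C[:,2]>54)&(C[:,2]<80); b=np.zeros(m.shape,np.uint8); b[px[k,1],px[k,0]]=1
    n,l,st,ce=cv2.connectedComponentsWithStats(cv2.morphologyEx(b,cv2.MORPH_CLOSE,np.ones((3,3))))
    out=[]
    for i in range(1,n):
        if 60<st[i,4]<500: 
            pts=np.argwhere(l==i)[:,::-1]; h=cv2.convexHull(pts.astype(np.int32)); M=cv2.moments(h)
            c=[M['m10']/M['m00'],M['m01']/M['m00']]; zz=np.median(C[k][(np.abs(px[k]-c)<15).all(1)][:,2])
            out.append((np.array(c),st[i,4],zz,w(im,[c],60)[0]))
    return out
def go(x,y,z,yaw=None):
    "shift in tool units of 20mm, turn about tool z in 4deg; yaw=direction of the tool y axis in deg mod 180"
    s=observe(); R=np.array(s['tool_rot']); d=R.T@(np.array([x,y,z])-s['eef_pos'])
    a=np.degrees(np.arctan2(R[1,1],R[0,1])); 
    if yaw is not None:
        t=-((yaw-a+90)%180-90); print('turn about tool z',t,'deg rows',t/4)
    print('shift now-axes',d/20,'tool y yaw',a,'pos',np.array(s['eef_pos']),'gap',s['finger_gap'],'tilt',R[:,2])
E
python3 - <<'E'
from h import *
im=img('top')
for o in sleeves(im): print(o)
# cassette edges & handle from clouds
C,px=cloud(im,np.ones((400,640),bool))
box=(C[:,0]>540)&(C[:,0]<690)&(C[:,1]>-20)&(C[:,1]<100)
for zl,zh in((50,80),):
    k=box&(C[:,2]>zl)&(C[:,2]<zh)&(C[:,0]<625)
    print('handle n',k.sum()); P=C[k]; print(P[:,0].min(),P[:,0].max(),P[:,1].min(),P[:,1].max(),np.median(P[:,2]))
k=(C[:,2]>92)&(C[:,2]<112)&(C[:,0]>640)&(C[:,1]>-130)&(C[:,1]<260)
r=cv2.minAreaRect(C[k][:,:2].astype(np.float32)); print('housing',r, C[k][:,2].mean())
k=(C[:,2]>92)&(C[:,2]<112)&(C[:,0]>580)&(C[:,0]<640)&(C[:,1]>150)&(C[:,1]<250)
print('keeper',cv2.minAreaRect(C[k][:,:2].astype(np.float32)),k.sum())
hsv=cv2.cvtColor(im['color'],cv2.COLOR_BGR2HSV)
k=(C[:,2]>50)&(np.abs(C[:,0]-420)<70)&(np.abs(C[:,1]-380)<70)
Q=C[k];p=px[k];g=im['color'][p[:,1],p[:,0]].max(1)
b=Q[(g>110)];print('block',cv2.minAreaRect(b[:,:2].astype(np.float32)),np.median(b[:,2]))
b=p[g<60];print('grip px',b.mean(0),b.min(0),b.max(0),len(b),np.percentile(Q[g<60][:,2],[10,50,90]))
for c,n in(('top','tray_handle'),('scene','tray_handle'),('top','sleeve0'),('top','pin')):
    d=silhouettes(c,n)[0]; print(n,c,d['conf'],d['box'])
cv2.imwrite('pics/t1.png',cv2.resize(im['color'][165:270,180:320],None,fx=5,fy=5,interpolation=2))
E
```

```text
(array([440.2, 210.5]), np.int32(162), np.float64(59.95031415489087), array([ 531.7, -382.9,   60. ]))
(array([406.5, 247.5]), np.int32(157), np.float64(60.381021907742664), array([ 420. , -275.1,   60. ]))
(array([438.6, 250.8]), np.int32(162), np.float64(59.8998593940577), array([ 408.7, -371.2,   60. ]))
(array([ 93.5, 309.3]), np.int32(264), np.float64(69.8580220021361), array([247.2, 676.2,  60. ]))
handle n 168
592.7787259377351 624.7638887239723 -4.876794673553691 96.37508696467084 65.75952362004301
housing ((726.7351684570312, 53.60331726074219), (149.53013610839844, 340.2379455566406), 4.682809352874756) 100.77253919815684
keeper ((620.2018432617188, 194.70843505859375), (41.01625442504883, 44.18290328979492), 4.010982990264893) 176
block ((419.51251220703125, 395.58087158203125), (63.886375427246094, 65.60646057128906), 8.665851593017578) 74.35393647014928
grip px [185.3 249.8] [182 248] [188 252] 30 [ 97.2 108.6 111.2]
tray_handle top 0.82 [249.0, 164.5, 355.2, 194.4]
tray_handle scene 0.68 [305.3, 222.3, 397.7, 298.8]
sleeve0 top 0.74 [428.9, 203.3, 449.3, 221.0]Traceback (most recent call last):
  File "<stdin>", line 20, in <module>
IndexError: list index out of range
```

Emit:
{"name": "send_rows", "arguments": {
  "targets": [
    [0,0,1,-1,0,0,0],
    [0,0,1,-1,0,0,0],
    [0,0,1,-1,0,0,0],
    [0,0,1,-1,0,0,0],
    [0,0,1,-1,0,0,0],
    [0,0,1,-1,0,0,0],
    [0,0,1,-1,0,0,0],
    [0,0,1,-1,0,0,0]
  ],
  "force": 40
}}

```text
time_s: 2.25
eef_pos: [313.9, 402.5, 194.7]
tool_rot: [[-0.608, 0.794, 0.0], [0.794, 0.608, 0.0], [0.0, 0.0, -1.0]]
contact_force: [1.1, 0.5, -0.2]
finger_gap: 0.501
grasp_force: 0.0
```

Emit:
{"name": "send_rows", "arguments": {
  "targets": [
    [0,0,1,-1,0,0,0],
    [0,0,1,-1,0,0,0],
    [0,0,1,-1,0,0,0],
    [0,0,1,-1,0,0,0],
    [0,0,1,-1,0,0,0],
    [0,0,1,-1,0,0,0],
    [0,0,1,-1,0,0,0],
    [0,0,0,0,0,0,0]
  ]
}}

```text
time_s: 3.05
eef_pos: [373.3, 276.0, 194.8]
tool_rot: [[-0.164, 0.986, -0.0], [0.986, 0.164, -0.001], [-0.001, -0.0, -1.0]]
contact_force: [-1.2, 0.5, 0.1]
finger_gap: 0.502
grasp_force: 0.0
```

```bash
python3 - <<'E'
from h import *
im=img('top')
C,px=cloud(im,np.ones((400,640),bool))
# bar: dark pixels on left of handle
k=(C[:,2]>52)&(C[:,2]<75)&(np.abs(C[:,0]-598)<14)&(np.abs(C[:,1]-43)<55)
P=px[k]; print(k.sum(), P.min(0),P.max(0)); 
m=P[(P[:,1]>=189)]; print('bar',w(im,[m.mean(0)],62), np.median(C[k][:,2]))
cv2.imwrite('pics/t1.png',cv2.resize(im['color'][165:270,170:320],None,fx=5,fy=5,interpolation=2))
go(601,43,120,4.6)
E
```

```text
139 [285 187] [317 193]
bar [[600.6  49.7  62. ]] 66.79876789005536
turn about tool z 4.956298352959635 deg rows 1.2390745882399088
shift now-axes [-13.4   9.3   3.7] tool y yaw 9.55629835295964 pos [373.3 277.3 194.8] gap 0.5004810563223042 tilt [-0.  0. -1.]
```

View pics/t1.png

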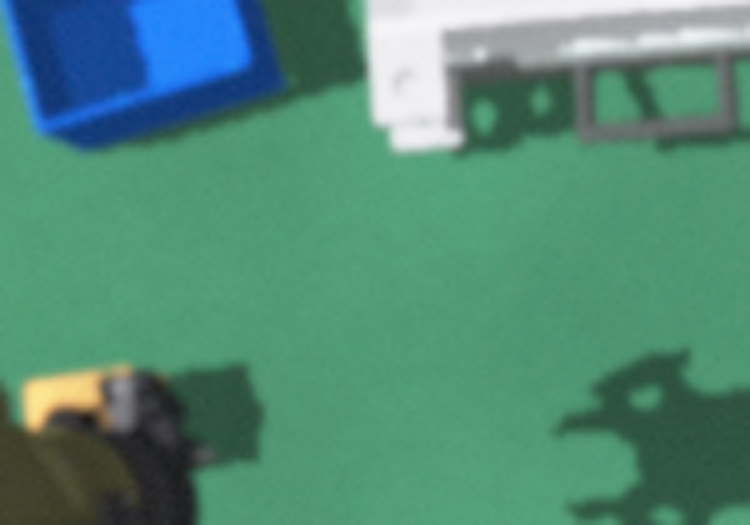

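Emit:
{"name": "send_rows", "arguments": {
  "targets": [
    [0,0,0.62,0,0,0,0],
    [0,0,0.62,0,0,0,0],
    [0,0,0,-1,0.83,0,0],
    [0,0,0,-1,0.83,0,0],
    [0,0,0,-1,0.83,0,0],
    [0,0,0,-1,0.83,0,0],
    [0,0,0,-1,0.83,0,0],
    [0,0,0,-1,0.83,0,0]
  ]
}}

```text
time_s: 3.9
eef_pos: [483.1, 166.8, 194.7]
tool_rot: [[-0.083, 0.997, 0.0], [0.997, 0.083, 0.001], [0.001, 0.0, -1.0]]
contact_force: [-0.1, 0.2, 0.3]
finger_gap: 0.496
grasp_force: 0.0
```

Emit:
{"name": "send_rows", "arguments": {
  "targets": [
    [0,0,0,-1,0.83,0.5,0],
    [0,0,0,-1,0.83,0.5,0],
    [0,0,0,-1,0.83,0.5,0],
    [0,0,0,-1,0.83,0.5,0],
    [0,0,0,-1,0.83,0.8,0],
    [0,0,0,-1,0.83,0.9,0],
    [0,0,0,-0.5,0.4,0,0],
    [0,0,0,0,0,0,0]
  ]
}}

```text
time_s: 4.7
eef_pos: [600.9, 45.3, 120.4]
tool_rot: [[-0.081, 0.997, -0.0], [0.997, 0.081, 0.0], [0.0, -0.0, -1.0]]
contact_force: [-0.6, 0.2, -0.5]
finger_gap: 0.5
grasp_force: 0.0
```

```bash
python3 - <<'E'
from h import *
go(600,45,47,4.6)
E
```

```text
turn about tool z 0.02383314394343472 deg rows 0.00595828598585868
shift now-axes [-0.  -0.   3.7] tool y yaw 4.623833143943438 pos [600.9  45.3 120.4] gap 0.49967352847167984 tilt [-0.  0. -1.]
```

Emit:
{"name": "send_rows", "arguments": {
  "targets": [
    [0,0,0,0,0,0.9,0],
    [0,0,0,0,0,0.9,0],
    [0,0,0,0,0,0.9,0],
    [0,0,0,0,0,0.9,0],
    [0,0,0,0,0,0,-1],
    [0,0,0,0,0,0,-1],
    [0,0,0,0,0,0,-1],
    [0,0,0,0,0,0,-1]
  ]
}}

```text
time_s: 5.5
eef_pos: [601.0, 45.9, 50.2]
tool_rot: [[-0.082, 0.997, 0.003], [0.997, 0.082, 0.0], [0.0, 0.003, -1.0]]
contact_force: [0.6, 0.1, -0.7]
finger_gap: 0.003
grasp_force: 0.0
```

Emit:
{"name": "send_rows", "arguments": {
  "targets": [
    [0,0,0,0,0,0,-1],
    [0,0,0,0,0,0,-1],
    [0,0,0,0,-0.3,0,-1],
    [0,0,0,0,-0.5,0,-1],
    [0,0,0,0,-0.5,0,-1],
    [0,0,0,0,-0.5,0,-1]
  ]
}}

```text
time_s: 6.1
eef_pos: [562.5, 42.5, 48.6]
tool_rot: [[-0.081, 0.997, -0.001], [0.997, 0.081, -0.0], [-0.0, -0.001, -1.0]]
contact_force: [-1.0, -0.6, -0.4]
finger_gap: -0.001
grasp_force: 0.0
```

```bash
python3 - <<'E'
from h import *
im=img('scene'); cv2.imwrite('pics/s2.png',cv2.resize(im['color'][170:320,240:420],None,fx=4,fy=4,interpolation=2))
for z in(62,):
  for d in tip_of('scene','tray_handle'): print(d['conf'],d['pixel'],w(im,[d['pixel']],z))
E
```

```text
0.89 [328.9, 231.6] [[604.6  45.9  62. ]]
0.66 [211.4, 206.9] [[ 719.3 -220.6   62. ]]
```

View pics/s2.png

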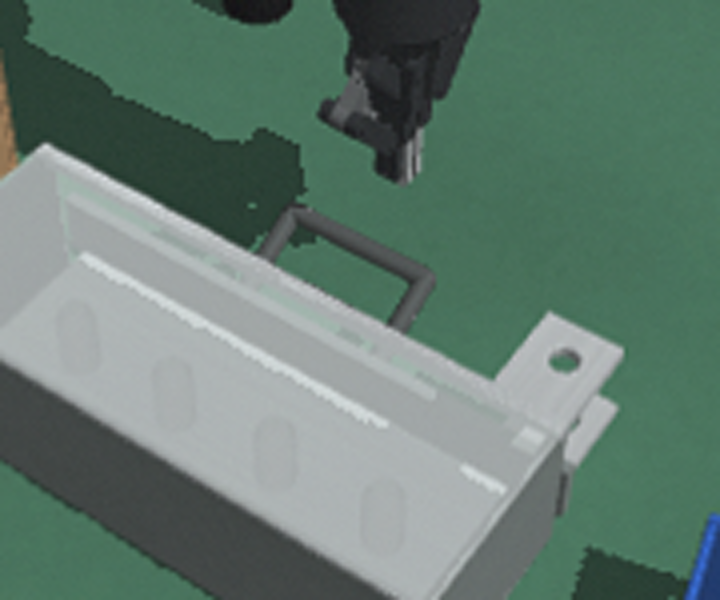

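```bash
python3 - <<'E'
from h import *
im=img('scene'); s=observe();print(s['eef_pos'],s['time_s'])
print(w(im,[[340,215]],48.6), 'bar',w(im,[[330.8,230],[313.5,222],[347.5,239]],62))
p,_=cv2.projectPoints(np.array([[562.5,42.5,48.6],[600,45,62.]]),im['rvec'],im['tvec'],im['K'],im['dist_coeffs']);print(p)
C,px=cloud(im,np.ones((400,640),bool))
for (u,v) in((330,230),(325,227),(336,233),(340,214),(339,211)):
    k=(np.abs(px-[u,v])<=2).all(1);print(u,v,C[k][np.argsort(C[k][:,2])][-8:].mean(0))
t=img('top');C,px=cloud(t,np.ones((400,640),bool))
p,_=cv2.projectPoints(np.array([[600,45,62.]]),t['rvec'],t['tvec'],t['K'],t['dist_coeffs']);print(p)
k=(np.abs(C[:,0]-600)<30)&(np.abs(C[:,1]-45)<60)&(C[:,2]>30);Q=C[k]
for x in range(570,630,6):
    q=Q[np.abs(Q[:,0]-x)<3]; print(x,len(q),np.percentile(q[:,2],[10,50,90]) if len(q) else '')
E
```

```text
[562.9  42.5  48.8] 6.25
[[537.   25.7  48.6]] bar [[598.1  46.2  62. ]
 [603.7  -0.1  62. ]
 [596.   91.7  62. ]]
[[[339.  224.3]]

 [[329.9 230.2]]]
330 230 [603.3  50.   68.6]
325 227 [605.   35.6  69.7]
336 233 [602.4  63.8  69.2]
340 214 [572.7  49.8 100.5]
339 211 [574.   48.8 110.3]
[[[301.1 190.9]]]
570 70 [565.4 568.5 575.9]
576 147 [564.3 568.4 573.7]
582 135 [563.4 566.6 570.9]
588 119 [559.6 563.5 568.3]
594 111 [555.  558.7 564.7]
600 87 [353.9 552.3 560.2]
606 38 [ 65.6 545.  554.8]
612 11 [ 60.1  63.9 543.8]
618 3 [59.3 60.5 62.3]
624 6 [54.4 59.2 60.6]
```

```bash
python3 - <<'E'
from h import *
im=img('scene'); C,px=cloud(im,np.ones((400,640),bool))
for v in range(196,228,2):
    k=(px[:,1]==v)&(abs(px[:,0]-340)<=4); print(v,C[k].round().astype(int)[::2].tolist())
E
```

```text
196 [[581, 45, 154], [580, 50, 156], [579, 55, 158], [581, 61, 163], [573, 60, 157]]
198 [[571, 38, 137], [581, 51, 152], [579, 55, 153], [580, 61, 157], [562, 53, 139]]
200 [[577, 43, 138], [574, 46, 137], [579, 55, 147], [570, 54, 140], [562, 53, 133]]
202 [[585, 49, 141], [580, 50, 138], [577, 54, 139], [570, 54, 133], [559, 51, 123]]
204 [[595, 56, 147], [586, 55, 141], [577, 54, 132], [572, 55, 129], [560, 52, 119]]
206 [[594, 56, 141], [590, 58, 139], [570, 49, 118], [567, 52, 118], [559, 52, 112]]
208 [[595, 57, 137], [577, 49, 118], [571, 50, 114], [570, 54, 115], [559, 52, 105]]
210 [[578, 44, 108], [577, 49, 111], [569, 49, 105], [567, 53, 106], [559, 52, 99]]
212 [[574, 42, 98], [577, 50, 106], [571, 50, 101], [567, 53, 100], [559, 53, 93]]
214 [[577, 44, 95], [578, 50, 100], [571, 51, 95], [568, 54, 95], [491, 5, 2]]
216 [[510, -6, 3], [505, -4, 0], [572, 51, 90], [500, 5, 2], [495, 7, 0]]
218 [[515, -2, 2], [512, 2, 2], [505, 3, -2], [506, 10, 3], [502, 13, 1]]
220 [[519, 1, 0], [515, 4, -1], [512, 8, -1], [506, 10, -4], [507, 17, 1]]
222 [[525, 6, 1], [523, 10, 3], [519, 13, 1], [516, 18, 2], [511, 20, 0]]
224 [[529, 9, 0], [526, 12, -1], [524, 18, 2], [520, 21, 0], [516, 24, -1]]
226 [[536, 14, 2], [531, 17, 0], [529, 21, 0], [526, 25, 1], [523, 29, 0]]
```

```bash
python3 - <<'E'
from h import *
im=img('scene'); 
p,_=cv2.projectPoints(np.array([[182.7,491.5,z] for z in(194.,215,235,255)]),im['rvec'],im['tvec'],im['K'],im['dist_coeffs']);print(p.reshape(-1,2))
p,_=cv2.projectPoints(np.array([[562.5,42.5,z] for z in(48.,70,90,110)]),im['rvec'],im['tvec'],im['K'],im['dist_coeffs']);print(p.reshape(-1,2))
a=cv2.imread('pics/scene0.png'); cv2.imwrite('pics/s3.png',cv2.resize(a[80:200,560:640],None,fx=4,fy=4,interpolation=2))
s=observe(); print(s)
E
```

```text
[[607.5 174.3]
 [611.6 166.9]
 [615.5 159.7]
 [619.5 152.3]]
[[339.  224.5]
 [339.2 218. ]
 [339.5 211.8]
 [339.7 205.5]]
{'time_s': 6.4, 'joints': array([  4.3,  24.5, -16.6,  48.9,  -0. ,  89.7]), 'qd': array([0.1, 0.4, 0.4, 0.2, 0. , 0.1]), 'effort': array([ -0. , -46.7,  22. ,   0. ,  -0. ,  -0. ]), 'eef_pos': array([564.7,  42.6,  48.9]), 'tool_rot': array([[-0.1,  1. ,  0. ],
       [ 1. ,  0.1,  0. ],
       [-0. ,  0. , -1. ]]), 'contact_force': array([ 0.7,  0.9, -0.2]), 'wrist_torque': array([-0., -0.,  0.]), 'grasp_force': 0.0, 'finger_gap': -0.0013958229856596803}
```

View pics/s3.png

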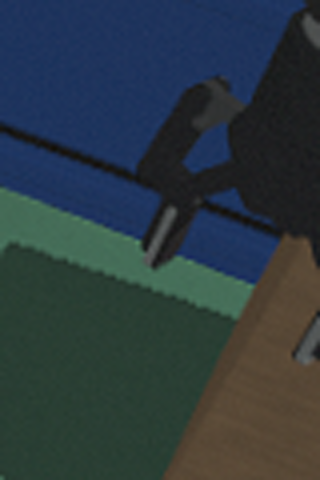

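The reported TCP z is about 30–40 mm lower than where the fingertips show in the pictures. I'll calibrate this by going down a little over clear bench.

Emit:
{"name": "send_rows", "arguments": {
  "targets": [
    [0,0,0,0,-0.6,0.7,-1],
    [0,0,0,0,-0.6,0.7,-1],
    [0,0,0,0,0,0,-1]
  ]
}}

```text
time_s: 6.7
eef_pos: [536.9, 40.4, 18.9]
tool_rot: [[-0.081, 0.997, -0.005], [0.997, 0.081, -0.0], [0.0, -0.005, -1.0]]
contact_force: [-0.0, -0.1, -0.2]
finger_gap: 0.0
grasp_force: 0.0
```

```bash
cat >> h.py <<'E'
def tipz(c='scene'):
    s=observe(); e=np.array(s['eef_pos']); im=img(c); C,px=cloud(im,np.ones((400,640),bool))
    k=(np.hypot(C[:,0]-e[0],C[:,1]-e[1])<32)&(C[:,2]>12); print('eef',e,'F',np.array(s['contact_force']),'gap',s['finger_gap'],'low pts',np.sort(C[k][:,2])[:8], C[k][np.argsort(C[k][:,2])[:8]].mean(0))
E
python3 -c "
from h import *
tipz()"
```

```text
eef [536.9  40.4  18.9] F [-0.  -0.1 -0.2] gap 0.0003612192507425848 low pts [56.  58.8 60.5 61.2 61.4 61.9 62.1 62.1] [540.8  49.2  60.5]
```

Emit:
{"name": "send_rows", "arguments": {
  "targets": [
    [0,0,0,0,0,0.6,-1],
    [0,0,0,0,0,0.6,-1],
    [0,0,0,0,0,0,-1]
  ]
}}

```text
time_s: 7.05
eef_pos: [539.3, 40.6, -5.0]
tool_rot: [[-0.081, 0.997, -0.003], [0.997, 0.081, -0.0], [0.0, -0.003, -1.0]]
contact_force: [-0.5, 0.6, -0.5]
finger_gap: -0.004
grasp_force: 0.0
```

```bash
python3 -c "
from h import *
tipz()"
```

```text
eef [539.3  40.6  -5. ] F [-0.5  0.6 -0.5] gap -0.00393302399079759 low pts [32.9 37.  37.  37.1 37.7 37.8 38.4 40.3] [544.1  47.9  37.3]
```

Emit:
{"name": "send_rows", "arguments": {
  "targets": [
    [0,0,0,0,0,0.5,-1],
    [0,0,0,0,0,0.5,-1],
    [0,0,0,0,0,0.1,-1],
    [0,0,0,0,0,0,-1]
  ]
}}

```text
time_s: 7.5
eef_pos: [539.4, 40.6, -26.1]
tool_rot: [[-0.081, 0.997, -0.002], [0.997, 0.081, -0.0], [-0.0, -0.002, -1.0]]
contact_force: [0.2, 0.8, -0.7]
finger_gap: -0.001
grasp_force: 0.0
```

```bash
python3 -c "
from h import *
tipz()"
```

```text
eef [539.4  40.6 -26.1] F [ 0.2  0.8 -0.7] gap -0.000780401274690999 low pts [12.6 14.6 14.8 14.9 16.7 17.8 19.  19. ] [542.7  49.3  16.2]
```

Emit:
{"name": "send_rows", "arguments": {
  "targets": [
    [0,0,0,0,0,0.15,-1],
    [0,0,0,0,0,0.15,-1]
  ]
}}

```text
time_s: 7.75
eef_pos: [540.7, 40.7, -31.1]
tool_rot: [[-0.081, 0.997, 0.001], [0.997, 0.081, 0.0], [-0.0, 0.001, -1.0]]
contact_force: [-0.1, 0.7, -0.2]
finger_gap: 0.002
grasp_force: 0.0
```

Emit:
{"name": "send_rows", "arguments": {
  "targets": [
    [0,0,0,0,0,0.1,-1],
    [0,0,0,0,0,0.0,-1]
  ]
}}

```text
time_s: 7.95
eef_pos: [539.9, 40.6, -33.6]
tool_rot: [[-0.081, 0.997, -0.0], [0.997, 0.081, -0.0], [-0.0, -0.0, -1.0]]
contact_force: [-0.0, 0.2, -0.8]
finger_gap: 0.004
grasp_force: 0.0
```

Emit:
{"name": "send_rows", "arguments": {
  "targets": [
    [0,0,0,0,0,0.1,-1],
    [0,0,0,0,0,0,-1]
  ]
}}

```text
time_s: 8.15
eef_pos: [540.0, 40.6, -35.5]
tool_rot: [[-0.081, 0.997, -0.0], [0.997, 0.081, -0.0], [0.0, -0.0, -1.0]]
contact_force: [0.5, 0.6, -0.3]
finger_gap: -0.001
grasp_force: 0.0
```

Emit:
{"name": "send_rows", "arguments": {
  "targets": [
    [0,0,0,0,0,0.1,-1],
    [0,0,0,0,0,0,-1]
  ]
}}

```text
time_s: 8.35
eef_pos: [540.4, 40.7, -36.6]
tool_rot: [[-0.081, 0.997, 0.001], [0.997, 0.081, 0.0], [0.0, 0.001, -1.0]]
contact_force: [-0.6, 0.4, 6.3]
finger_gap: 0.001
grasp_force: 3.0
```

```bash
sed -i "s/R.T@(np.array(\[x,y,z\])-s\['eef_pos'\])/R.T@(np.array([x,y,z-36.3])-s['eef_pos'])/; s/'pos',np.array(s\['eef_pos'\])/'TRUEpos',np.array(s['eef_pos'])+[0,0,36.3]/" h.py; grep -n 36.3 h.py
```

```text
31:    s=observe(); R=np.array(s['tool_rot']); d=R.T@(np.array([x,y,z-36.3])-s['eef_pos'])
35:    print('shift now-axes',d/20,'tool y yaw',a,'TRUEpos',np.array(s['eef_pos'])+[0,0,36.3],'gap',s['finger_gap'],'tilt',R[:,2])
```

Emit:
{"name": "send_rows", "arguments": {
  "targets": [
    [0,0,0,0,0,-1,-1],
    [0,0,0,0,0,-1,-0.1],
    [0,0,0,0,0,-1,-0.1],
    [0,0,0,0,0,-1,-0.1],
    [0,0,0,0,0,-1,-0.1],
    [0,0,0,0.15,1,0,-0.1],
    [0,0,0,0.1,1,0,-0.1],
    [0,0,0,0,1,0,-0.1]
  ]
}}

```text
time_s: 9.15
eef_pos: [600.3, 50.8, 63.1]
tool_rot: [[-0.081, 0.997, 0.001], [0.997, 0.081, 0.0], [0.0, 0.001, -1.0]]
contact_force: [0.5, 0.3, 0.5]
finger_gap: 0.451
grasp_force: 0.0
```

Emit:
{"name": "send_rows", "arguments": {
  "targets": [
    [0,0,0,0,0,0.7,-0.1],
    [0,0,0,0,0,0.7,-0.1],
    [0,0,0,0,0,0.7,-0.1],
    [0,0,0,0,0,0.7,-0.1],
    [0,0,0,0,0,0,-1],
    [0,0,0,0,0,0,-1],
    [0,0,0,0,0,0,-1],
    [0,0,0,0,0,0,-1]
  ]
}}

```text
time_s: 9.95
eef_pos: [600.0, 50.5, 6.7]
tool_rot: [[-0.081, 0.997, 0.001], [0.997, 0.081, 0.0], [0.0, 0.001, -1.0]]
contact_force: [2.9, 0.7, -8.2]
finger_gap: 0.12
grasp_force: 38.9
```

Emit:
{"name": "send_rows", "arguments": {
  "targets": [
    [0,0,0,0,-0.3,0,-1],
    [0,0,0,0,-0.7,0,-1],
    [0,0,0,0,-1,0,-1],
    [0,0,0,0,-1,0,-1],
    [0,0,0,0,-1,0,-1],
    [0,0,0,0,-1,0,-1],
    [0,0,0,0,-1,0,-1],
    [0,0,0,0,-0.7,0,-1]
  ]
}}

```text
time_s: 10.75
eef_pos: [464.5, 41.0, 6.7]
tool_rot: [[-0.082, 0.997, -0.0], [0.997, 0.082, 0.003], [0.003, 0.0, -1.0]]
contact_force: [3.5, 5.4, -12.0]
finger_gap: 0.121
grasp_force: 39.7
```

Emit:
{"name": "send_rows", "arguments": {
  "targets": [
    [0,0,0,0,-0.5,0,-1],
    [0,0,0,0,-0.2,0,-1],
    [0,0,0,0,0,0,-1]
  ]
}}

```text
time_s: 11.05
eef_pos: [457.9, 40.5, 7.0]
tool_rot: [[-0.082, 0.997, 0.011], [0.997, 0.082, 0.004], [0.003, 0.011, -1.0]]
contact_force: [14.0, 6.1, -26.7]
finger_gap: 0.123
grasp_force: 39.9
```

Emit:
{"name": "send_rows", "arguments": {
  "targets": [
    [0,0,0,0,0.2,0,-1],
    [0,0,0,0,0,0,-0.1],
    [0,0,0,0,0,0,-0.1],
    [0,0,0,0,0,0,-0.1],
    [0,0,0,0,0,-1,-0.1],
    [0,0,0,0,0,-1,-0.1],
    [0,0,0,0,0,-1,0.6],
    [0,0,0,0,0,-1,0.6]
  ]
}}

```text
time_s: 11.85
eef_pos: [455.6, 38.6, 87.9]
tool_rot: [[-0.081, 0.997, 0.0], [0.997, 0.081, -0.0], [-0.0, 0.0, -1.0]]
contact_force: [0.4, 0.4, -0.0]
finger_gap: 0.774
grasp_force: 0.0
```

Emit:
{"name": "send_rows", "arguments": {
  "targets": [
    [0,0,0,0,0,-1,0.6],
    [0,0,0,0,-0.5,-1,0.6],
    [0,0,0,0,-1,0,0.6],
    [0,0,0,0,-1,0,0.6],
    [0,0,0,0,-1,0,0.6]
  ]
}}

```text
time_s: 12.35
eef_pos: [385.3, 32.9, 127.2]
tool_rot: [[-0.081, 0.997, 0.001], [0.997, 0.081, -0.0], [-0.0, 0.001, -1.0]]
contact_force: [-0.3, 0.1, 0.4]
finger_gap: 0.801
grasp_force: 0.0
```

```bash
python3 - <<'E'
from h import *
im=img('top')
for o in sleeves(im): print(o)
for d in tip_of('top','spigot0'): print('sp',d['conf'],d['pixel'],w(im,[d['pixel']],14)[0])
for n,z in(('tray_handle',62),('keeper_eye',100),('tray_eye',46)):
  for d in tip_of('top',n): print(n,d['conf'],d['pixel'],w(im,[d['pixel']],z)[0])
cv2.imwrite('pics/t4.png',cv2.resize(im['color'][130:270,180:360],None,fx=4.4,fy=4.2,interpolation=2))
go(420,-275,150)
E
```

```text
(array([440.2, 210.5]), np.int32(162), np.float64(60.05609342556883), array([ 531.7, -382.9,   60. ]))
(array([406.5, 247.5]), np.int32(157), np.float64(59.629084025127185), array([ 420. , -275.1,   60. ]))
(array([438.4, 250.7]), np.int32(160), np.float64(60.35697568938157), array([ 409.1, -370.7,   60. ]))
(array([ 93.5, 313.1]), np.int32(318), np.float64(68.37919921452428), array([236.1, 675.6,  60. ]))
sp 0.98 [269.1, 200.1] [579.7 152.3  14. ]
sp 0.97 [337.8, 195.9] [589.8 -70.7  14. ]
sp 0.88 [314.0, 199.4] [579.7   6.5  14. ]
sp 0.64 [296.1, 198.0] [585.2  64.5  14. ]
sp 0.5 [403.1, 245.9] [ 426.3 -273.8   14. ]
tray_handle 0.96 [309.4, 235.5] [460.3  20.4  62. ]
keeper_eye 0.69 [251.4, 179.7] [630.5 194.1 100. ]
tray_eye 0.76 [253.0, 231.1] [477.5 197.8  46. ]
shift now-axes [-15.5   0.4   0.7] tool y yaw 4.649627849135024 TRUEpos [387.3  33.1 163.5] gap 0.8025871215471471 tilt [ 0.  0. -1.]
```

View pics/t4.png

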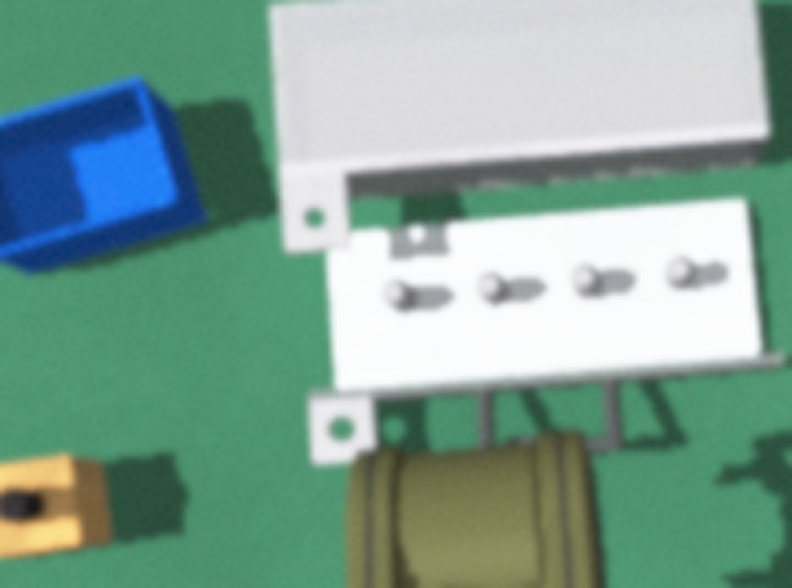

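```bash
python3 - <<'E'
from h import *
im=img('top')
S=w(im,[[270.2,199.8],[291.4,198.3],[312.5,196.4],[334.5,194.5]],60); print(S, np.diff(S,axis=0), np.linalg.norm(np.diff(S[:,:2],axis=0),axis=1))
v=S[3]-S[0];print('yaw',np.degrees(np.arctan2(v[0],-v[1])))
k=w(im,[[251.4,181.7]],100);e=w(im,[[257.7,231.9]],46);print(k,e,k-e,np.linalg.norm((k-e)[0,:2]),np.degrees(np.arctan2((k-e)[0,1],(k-e)[0,0])))
C,px=cloud(im,np.ones((400,640),bool))
k=(C[:,2]>46)&(C[:,2]<75)&(C[:,0]>540)&(C[:,0]<610)&(C[:,1]>-100)&(C[:,1]<180)
b=np.zeros((400,640),np.uint8); b[px[k,1],px[k,0]]=1
n,l,st,ce=cv2.connectedComponentsWithStats(b)
for i in range(1,n):
    if st[i,4]>5: print(st[i,4],ce[i],w(im,[ce[i]],56)[0], np.median(C[k][(np.abs(px[k]-ce[i])<6).all(1)],axis=0))
# block + grip
k=(C[:,2]>65)&(np.abs(C[:,0]-420)<60)&(np.abs(C[:,1]-390)<60); Q=C[k];p=px[k];g=im['color'][p[:,1],p[:,0]].max(1).astype(int)
top=p[(g>150)&(Q[:,2]<80)]; r=cv2.minAreaRect(top.astype(np.float32)); print('block top',w(im,[r[0]],74),r)
d=(g<75); print('grip n',d.sum(), np.percentile(Q[d][:,2],[5,50,95])); t=d&(Q[:,2]>102); print(p[t].mean(0),t.sum(),w(im,[p[t].mean(0)],110),Q[t].mean(0))
E
```

```text
[[573.7 142.1  60. ]
 [577.3  75.7  60. ]
 [582.2   9.6  60. ]
 [587.1 -59.1  60. ]] [[  3.7 -66.4   0. ]
 [  4.9 -66.1   0. ]
 [  4.9 -68.8   0. ]] [66.5 66.2 68.9]
yaw 3.823139123167917
[[624.3 194.1 100. ]] [[474.8 183.   46. ]] [[149.5  11.1  54. ]] 149.8932069429698 4.243422333491973
41 [334.  194.2] [588.6 -57.7  56. ] [588.2 -57.6  56.2]
42 [312.6 196.1] [583.8   9.3  56. ] [583.7   8.3  56.8]
42 [291.1 198.2] [578.3  77.1  56. ] [578.2  76.9  55.8]
42 [269.7 200. ] [573.6 144.2  56. ] [573.3 143.5  56.9]
block top [[419.6 395.3  74. ]] ((186.49234008789062, 250.43850708007812), (21.333974838256836, 21.706077575683594), 82.87498474121094)
grip n 42 [ 89.9 109.4 113.4]
[183.7 249.9] 32 [[420.3 390.9 110. ]] [420.3 390.9 110. ]
```

Emit:
{"name": "send_rows", "arguments": {
  "targets": [
    [0,0,0,-0.97,0,0,0.7],
    [0,0,0,-0.97,0,0,0.7],
    [0,0,0,-0.97,0,0,0.7],
    [0,0,0,-0.97,0,0,0.7],
    [0,0,0,-0.97,0,0,0.7],
    [0,0,0,-0.97,0,0,0.7],
    [0,0,0,-0.97,0,0,0.7],
    [0,0,0,-0.97,0,0,0.7]
  ]
}}

```text
time_s: 13.45
eef_pos: [400.0, -122.8, 126.7]
tool_rot: [[-0.081, 0.997, 0.001], [0.997, 0.081, -0.0], [-0.0, 0.001, -1.0]]
contact_force: [0.2, 0.2, -0.1]
finger_gap: 0.856
grasp_force: 0.0
```

Emit:
{"name": "send_rows", "arguments": {
  "targets": [
    [0,0,0,-0.97,0.05,0,0.7],
    [0,0,0,-0.97,0.05,0,0.7],
    [0,0,0,-0.97,0.05,0,0.7],
    [0,0,0,-0.97,0.05,0.5,0.7],
    [0,0,0,-0.97,0.05,0.5,0.7],
    [0,0,0,-0.97,0.05,0.5,0.7],
    [0,0,0,-0.97,0.05,0.5,0.7],
    [0,0,0,-0.97,0.05,0.5,0.7]
  ]
}}

```text
time_s: 14.25
eef_pos: [420.5, -277.1, 76.0]
tool_rot: [[-0.081, 0.997, 0.001], [0.997, 0.081, -0.0], [-0.0, 0.0, -1.0]]
contact_force: [0.2, -0.1, -0.3]
finger_gap: 0.852
grasp_force: 0.0
```

```bash
python3 - <<'E'
from h import *
for c in('scene',):
  im=img(c)
  for o in sleeves(im): print(c,o)
for d in tip_of('scene','sleeve0'): print(d['conf'],d['pixel'],w(im,[d['pixel']],30)[0])
go(420,-275,18,4.3)
E
```

```text
scene (array([8., 8.]), np.int32(116), np.float64(66.3055127556814), array([  450.3, -2063.5,    60. ]))
scene (array([257.9, 127.5]), np.int32(117), np.float64(60.95001268995114), array([ 414.5, -370.3,   60. ]))
scene (array([279.7, 141.8]), np.int32(153), np.float64(60.439375677138855), array([ 425.6, -273. ,   60. ]))
scene (array([223.9, 145.9]), np.int32(172), np.float64(61.03147278361056), array([ 536.7, -381. ,   60. ]))
0.96 [305.8, 163.2] [ 424.  -179.1   30. ]
0.91 [302.1, 131.6] [ 317.7 -285.2   30. ]
0.74 [226.3, 150.7] [ 523.6 -392.    30. ]
0.6 [276.6, 150.8] [ 434.  -279.8   30. ]
0.59 [259.2, 133.5] [ 405.3 -378.2   30. ]
turn about tool z 0.22131455959336677 deg rows 0.05532863989834169
shift now-axes [0.1 0.  4.7] tool y yaw 4.521314559593368 TRUEpos [ 420.2 -277.8  111.6] gap 0.8478467554305714 tilt [-0. -0. -1.]
```

Emit:
{"name": "send_rows", "arguments": {
  "targets": [
    [0,0,0,0.15,0.05,0.9,0.7],
    [0,0,0,0,0,0.95,0.7],
    [0,0,0,0,0,0.95,0.7],
    [0,0,0,0,0,0.95,0.7],
    [0,0,0,0,0,0.9,0.7],
    [0,0,0,0,0,0,-0.5],
    [0,0,0,0,0,0,-0.5],
    [0,0,0,0,0,0,-0.5]
  ]
}}

```text
time_s: 15.15
eef_pos: [421.1, -272.8, -15.4]
tool_rot: [[-0.081, 0.997, 0.001], [0.997, 0.081, -0.001], [-0.001, 0.001, -1.0]]
contact_force: [0.1, 0.2, -0.7]
finger_gap: 0.585
grasp_force: 41.6
```

Emit:
{"name": "send_rows", "arguments": {
  "targets": [
    [0,0,0,0,0,0,-0.5],
    [0,0,0,0,0,-0.5,-0.5],
    [0,0,0,0,0,-1,-0.5],
    [0,0,0,0,0,-1,-0.5],
    [0,0,0,0,0,-1,-0.5],
    [0,0,0,0,0,-1,-0.5],
    [0,0,0,0,0,-1,-0.5],
    [0,0,0,0,0,0,-0.5]
  ]
}}

```text
time_s: 15.95
eef_pos: [422.5, -274.1, 97.3]
tool_rot: [[-0.081, 0.997, 0.006], [0.997, 0.081, -0.004], [-0.004, 0.005, -1.0]]
contact_force: [1.1, 0.1, -2.6]
finger_gap: 0.586
grasp_force: 41.8
```

```bash
python3 - <<'E'
from h import *
tipz()
go(588.4,-57.7,125,4.3)
E
```

```text
eef [ 422.5 -274.1   97.3] F [ 1.1  0.1 -2.6] gap 0.586402740476048 low pts [114.2 115.2 115.9 116.3 116.8 117.2 117.3 117.3] [ 436.5 -265.7  116.3]
turn about tool z 0.34794506442591455 deg rows 0.08698626610647864
shift now-axes [10.1  9.2  0.4] tool y yaw 4.647945064425917 TRUEpos [ 421.5 -273.5  131.9] gap 0.5838271022895256 tilt [ 0. -0. -1.]
```

Emit:
{"name": "send_rows", "arguments": {
  "targets": [
    [0,0,0,0.92,0.84,0,-0.5],
    [0,0,0,0.92,0.84,0,-0.5],
    [0,0,0,0.92,0.84,0,-0.5],
    [0,0,0,0.92,0.84,0,-0.5],
    [0,0,0,0.92,0.84,0,-0.5],
    [0,0,0,0.92,0.84,0,-0.5],
    [0,0,0,0.92,0.84,0,-0.5],
    [0,0,0,0.92,0.84,0,-0.5]
  ]
}}

```text
time_s: 16.8
eef_pos: [541.7, -113.8, 92.4]
tool_rot: [[-0.081, 0.997, -0.002], [0.997, 0.081, 0.0], [0.001, -0.002, -1.0]]
contact_force: [0.1, -0.4, -1.6]
finger_gap: 0.591
grasp_force: 41.8
```

Emit:
{"name": "send_rows", "arguments": {
  "targets": [
    [0,0,0,0.92,0.84,0,-0.5],
    [0,0,0,0.92,0.84,0,-0.5],
    [0,0,0,0.9,0.8,0,-0.5],
    [0,0,0,0,0,0,-0.5],
    [0,0,0,0,0,0,-0.5]
  ]
}}

```text
time_s: 17.3
eef_pos: [586.2, -55.9, 92.5]
tool_rot: [[-0.082, 0.997, -0.002], [0.997, 0.082, -0.0], [-0.0, -0.002, -1.0]]
contact_force: [-1.0, -0.2, -1.7]
finger_gap: 0.582
grasp_force: 41.9
```

```bash
python3 - <<'E'
from h import *
im=img('scene'); C,px=cloud(im,np.ones((400,640),bool)); e=np.array(observe()['eef_pos'])
hsv=cv2.cvtColor(im['color'],cv2.COLOR_BGR2HSV); m=(hsv[...,1]<45)&(hsv[...,2]>120)
k=(np.hypot(C[:,0]-e[0],C[:,1]-e[1])<34)&(C[:,2]>100)&m[px[:,1],px[:,0]]; Q=C[k][:,:2]
from scipy.optimize import least_squares
r=least_squares(lambda p:np.hypot(Q[:,0]-p[0],Q[:,1]-p[1])-25,e[:2],loss='soft_l1');print(k.sum(),'sleeve centre (scene)',r.x,'tcp',e)
go(588.4,-57.7,125,4.3)
E
```

```text
430 sleeve centre (scene) [588.7 -61.7] tcp [585.9 -56.4  92.6]
turn about tool z 0.35867021582456005 deg rows 0.08966755395614001
shift now-axes [-0.1  0.1  0.2] tool y yaw 4.658670215824559 TRUEpos [585.9 -56.4 128.9] gap 0.5808321900460758 tilt [-0. -0. -1.]
```

Emit:
{"name": "send_rows", "arguments": {
  "targets": [
    [0,0,0,0,0.12,0.6,-0.5],
    [0,0,0,0,0,0.8,-0.5],
    [0,0,0,0,0,0.6,-0.5],
    [0,0,0,0,0,0.4,-0.5],
    [0,0,0,0,0,0.4,-0.5]
  ]
}}

```text
time_s: 17.85
eef_pos: [589.1, -56.4, 36.8]
tool_rot: [[-0.08, 0.997, -0.001], [0.997, 0.08, 0.0], [0.0, -0.001, -1.0]]
contact_force: [0.8, 0.8, 1.5]
finger_gap: 0.586
grasp_force: 42.1
```

Emit:
{"name": "send_rows", "arguments": {
  "targets": [
    [0,0,0,0,0,0.3,-0.5],
    [0,0,0,0,0,0.3,-0.5],
    [0,0,0,0,0,0.3,-0.5],
    [0,0,0,0,0,0,-0.5]
  ]
}}

```text
time_s: 18.25
eef_pos: [589.9, -54.3, 19.1]
tool_rot: [[-0.082, 0.997, 0.0], [0.997, 0.082, 0.003], [0.003, 0.001, -1.0]]
contact_force: [1.4, 5.8, -4.8]
finger_gap: 0.588
grasp_force: 42.2
```

Emit:
{"name": "send_rows", "arguments": {
  "targets": [
    [0,0,0,0.08,0,0.25,-0.5],
    [0,0,0,0,0,0.25,-0.5],
    [0,0,0,0,0,0.25,-0.5],
    [0,0,0,0,0,0.2,-0.5],
    [0,0,0,0,0,0.1,-0.5],
    [0,0,0,0,0,0,-0.5]
  ]
}}

```text
time_s: 18.85
eef_pos: [589.8, -54.2, -1.7]
tool_rot: [[-0.081, 0.997, 0.0], [0.997, 0.081, 0.001], [0.001, 0.0, -1.0]]
contact_force: [2.9, 2.9, -4.2]
finger_gap: 0.581
grasp_force: 42.3
```

Emit:
{"name": "send_rows", "arguments": {
  "targets": [
    [0,0,0,0,0,0.1,-0.5],
    [0,0,0,0,0,0,0.6],
    [0,0,0,0,0,0,0.6],
    [0,0,0,0,0,0,0.6],
    [0,0,0,0,0,-1,0.6],
    [0,0,0,0,0,-1,0.6],
    [0,0,0,0,0,-1,0.6],
    [0,0,0,0,0,-1,0.6]
  ]
}}

```text
time_s: 19.65
eef_pos: [588.9, -55.0, 77.3]
tool_rot: [[-0.081, 0.997, -0.001], [0.997, 0.081, -0.001], [-0.001, -0.001, -1.0]]
contact_force: [0.7, 0.0, -0.2]
finger_gap: 0.799
grasp_force: 0.0
```

Emit:
{"name": "send_rows", "arguments": {
  "targets": [
    [0,0,0,0,0,-1,0.7],
    [0,0,0,-0.9,-0.6,-0.5,0.7],
    [0,0,0,-0.95,-0.65,0,0.7],
    [0,0,0,-0.95,-0.65,0,0.7],
    [0,0,0,-0.95,-0.65,0,0.7],
    [0,0,0,-0.95,-0.65,0,0.7],
    [0,0,0,-0.95,-0.65,0,0.7],
    [0,0,0,-0.95,-0.65,0,0.7]
  ]
}}

```text
time_s: 20.45
eef_pos: [509.4, -194.5, 106.6]
tool_rot: [[-0.081, 0.997, -0.001], [0.997, 0.081, -0.001], [-0.001, -0.001, -1.0]]
contact_force: [0.6, 1.1, 0.1]
finger_gap: 0.847
grasp_force: 0.0
```

```bash
python3 - <<'E'
from h import *
im=img('top')
for o in sleeves(im): print(o)
C,px=cloud(im,np.ones((400,640),bool))
k=(np.hypot(C[:,0]-588,C[:,1]+57)<26)&(C[:,2]>50); print('placed top z',np.median(C[k][:,2]),C[k].mean(0))
go(409,-371,112,4.3)
E
```

```text
(array([334.5, 193.5]), np.int32(208), np.float64(73.33870585768297), array([590.1, -59.2,  60. ]))
(array([441.8, 251.2]), np.int32(88), np.float64(60.16649405788334), array([ 407.4, -380.8,   60. ]))
(array([ 93.1, 313.1]), np.int32(311), np.float64(65.35273044105352), array([236.3, 676.5,  60. ]))
placed top z 72.4736913556381 [587.8 -58.6  69.5]
turn about tool z 0.17136858501673657 deg rows 0.042842146254184144
shift now-axes [-8.3 -5.6  1.6] tool y yaw 4.471368585016735 TRUEpos [ 507.4 -197.3  142.9] gap 0.8503353093710384 tilt [-0. -0. -1.]
```

Emit:
{"name": "send_rows", "arguments": {
  "targets": [
    [0,0,0,-0.95,-0.65,0,0.7],
    [0,0,0,-0.95,-0.65,0,0.7],
    [0,0,0,-0.95,-0.65,0,0.7],
    [0,0,0,-0.95,-0.65,0,0.7],
    [0,0,0,-0.95,-0.65,0,0.7],
    [0,0,0,-0.95,-0.65,0.4,0.7],
    [0,0,0,-0.95,-0.65,0.4,0.7],
    [0,0,0,-0.95,-0.6,0.4,0.7]
  ]
}}

```text
time_s: 21.3
eef_pos: [419.2, -354.1, 82.4]
tool_rot: [[-0.081, 0.997, -0.001], [0.997, 0.081, -0.0], [-0.0, -0.001, -1.0]]
contact_force: [0.3, -0.9, 0.7]
finger_gap: 0.855
grasp_force: 0.0
```

Emit:
{"name": "send_rows", "arguments": {
  "targets": [
    [0,0,0,-0.6,-0.3,0.2,0.7],
    [0,0,0,0,0,0,0.7]
  ]
}}

```text
time_s: 21.5
eef_pos: [414.2, -366.7, 78.1]
tool_rot: [[-0.079, 0.997, -0.001], [0.997, 0.079, 0.0], [0.0, -0.001, -1.0]]
contact_force: [0.0, 0.1, 0.1]
finger_gap: 0.849
grasp_force: 0.0
```

```bash
python3 - <<'E'
from h import *
im=img('scene')
for o in sleeves(im): print(o)
go(409,-371,20,4.3)
E
```

```text
(array([8.2, 7.8]), np.int32(107), np.float64(65.86436064379347), array([  449. , -2065.4,    60. ]))
(array([258.1, 127.4]), np.int32(160), np.float64(60.662222369403366), array([ 413.8, -370. ,   60. ]))
(array([224.1, 145.9]), np.int32(183), np.float64(61.1336992360218), array([ 536.4, -380.5,   60. ]))
(array([298.1, 206.9]), np.int32(345), np.float64(73.13348059234346), array([587.5, -61.4,  60. ]))
turn about tool z 0.28010439449792557 deg rows 0.07002609862448139
shift now-axes [-0.2 -0.3  4.7] tool y yaw 4.580104394497931 TRUEpos [ 414.9 -365.7  114.8] gap 0.8508141538351428 tilt [-0.  0. -1.]
```

Emit:
{"name": "send_rows", "arguments": {
  "targets": [
    [0,0,0,-0.23,-0.28,0.9,0.7],
    [0,0,0,0,0,0.95,0.7],
    [0,0,0,0,0,0.95,0.7],
    [0,0,0,0,0,0.95,0.7],
    [0,0,0,0,0,0.95,0.7],
    [0,0,0,0,0,0,-0.5],
    [0,0,0,0,0,0,-0.5],
    [0,0,0,0,0,0,-0.5]
  ]
}}

```text
time_s: 22.35
eef_pos: [411.0, -370.9, -14.1]
tool_rot: [[-0.082, 0.997, 0.001], [0.997, 0.082, -0.001], [-0.001, 0.001, -1.0]]
contact_force: [-0.4, 0.1, 0.1]
finger_gap: 0.568
grasp_force: 41.4
```

Emit:
{"name": "send_rows", "arguments": {
  "targets": [
    [0,0,0,0,0,0,-0.5],
    [0,0,0,0,0,-0.5,-0.5],
    [0,0,0,0,0,-1,-0.5],
    [0,0,0,0,0,-1,-0.5],
    [0,0,0,0,0,-1,-0.5],
    [0,0,0,0,0,-1,-0.5],
    [0,0,0,0,0,-1,-0.5],
    [0,0,0,0,0,0,-0.5]
  ]
}}

```text
time_s: 23.15
eef_pos: [412.0, -372.6, 98.6]
tool_rot: [[-0.081, 0.997, 0.005], [0.997, 0.081, -0.005], [-0.005, 0.005, -1.0]]
contact_force: [0.6, -0.5, -1.4]
finger_gap: 0.57
grasp_force: 41.6
```

```bash
python3 - <<'E'
from h import *
go(583.7,11,130,4.3)
E
```

```text
turn about tool z 0.34465499951011225 deg rows 0.08616374987752806
shift now-axes [18.4 10.1  0.2] tool y yaw 4.644654999510117 TRUEpos [ 412.  -372.6  134.9] gap 0.5700009264412207 tilt [ 0. -0. -1.]
```

Emit:
{"name": "send_rows", "arguments": {
  "targets": [
    [0,0,0,0.97,0.53,0,-0.5],
    [0,0,0,0.97,0.53,0,-0.5],
    [0,0,0,0.97,0.53,0,-0.5],
    [0,0,0,0.97,0.53,0,-0.5],
    [0,0,0,0.97,0.53,0,-0.5],
    [0,0,0,0.97,0.53,0,-0.5],
    [0,0,0,0.97,0.53,0,-0.5],
    [0,0,0,0.97,0.53,0,-0.5]
  ]
}}

```text
time_s: 23.95
eef_pos: [481.6, -208.1, 94.2]
tool_rot: [[-0.081, 0.997, -0.001], [0.997, 0.081, 0.0], [0.0, -0.001, -1.0]]
contact_force: [-0.3, 0.1, -0.8]
finger_gap: 0.572
grasp_force: 41.6
```

Emit:
{"name": "send_rows", "arguments": {
  "targets": [
    [0,0,0,0.97,0.53,0,-0.5],
    [0,0,0,0.97,0.53,0,-0.5],
    [0,0,0,0.97,0.53,0,-0.5],
    [0,0,0,0.97,0.53,0,-0.5],
    [0,0,0,0.97,0.53,0,-0.5],
    [0,0,0,0.97,0.53,0,-0.5],
    [0,0,0,0.97,0.53,0,-0.5],
    [0,0,0,0.97,0.53,0,-0.5]
  ]
}}

```text
time_s: 24.75
eef_pos: [553.5, -46.7, 94.1]
tool_rot: [[-0.081, 0.997, -0.001], [0.997, 0.081, 0.0], [0.0, -0.001, -1.0]]
contact_force: [-0.2, 0.0, -0.9]
finger_gap: 0.571
grasp_force: 41.6
```

Emit:
{"name": "send_rows", "arguments": {
  "targets": [
    [0,0,0,0.97,0.53,0,-0.5],
    [0,0,0,0.97,0.53,0,-0.5],
    [0,0,0,0.9,0.5,0,-0.5],
    [0,0,0,0,0,0,-0.5],
    [0,0,0,0,0,0,-0.5]
  ]
}}

```text
time_s: 25.25
eef_pos: [579.6, 11.6, 94.1]
tool_rot: [[-0.082, 0.997, -0.001], [0.997, 0.082, -0.001], [-0.0, -0.001, -1.0]]
contact_force: [-0.2, 0.1, -2.0]
finger_gap: 0.575
grasp_force: 41.6
```

```bash
cat >> h.py <<'E'
from scipy.optimize import least_squares
def held():
    im=img('scene'); C,px=cloud(im,np.ones((400,640),bool)); e=np.array(observe()['eef_pos'])
    hsv=cv2.cvtColor(im['color'],cv2.COLOR_BGR2HSV); m=(hsv[...,1]<45)&(hsv[...,2]>120)
    k=(np.hypot(C[:,0]-e[0],C[:,1]-e[1])<34)&(C[:,2]>100)&m[px[:,1],px[:,0]]; Q=C[k][:,:2]
    r=least_squares(lambda p:np.hypot(Q[:,0]-p[0],Q[:,1]-p[1])-25,e[:2],loss='soft_l1');print(k.sum(),'scene sleeve-tcp',r.x-e[:2],'z range',np.percentile(C[k][:,2],[1,99]),'tcp',e)
E
python3 - <<'E'
from h import *
held(); go(583.7,11.5,130,4.3)
E
```

```text
445 scene sleeve-tcp [ 2.3 -3.8] z range [111.1 310.1] tcp [579.4  11.2  94.2]
turn about tool z 0.35067795090128584 deg rows 0.08766948772532146
shift now-axes [-0.   0.2  0. ] tool y yaw 4.650677950901287 TRUEpos [579.4  11.2 130.5] gap 0.5734094149299862 tilt [-0. -0. -1.]
```

Emit:
{"name": "send_rows", "arguments": {
  "targets": [
    [0,0,0,-0.04,0.3,0.6,-0.5],
    [0,0,0,0,0,0.8,-0.5],
    [0,0,0,0,0,0.6,-0.5],
    [0,0,0,0,0,0.4,-0.5],
    [0,0,0,0,0,0.4,-0.5]
  ]
}}

```text
time_s: 25.8
eef_pos: [585.9, 10.9, 37.7]
tool_rot: [[-0.081, 0.997, -0.001], [0.997, 0.081, -0.0], [-0.0, -0.001, -1.0]]
contact_force: [0.0, 0.5, -1.3]
finger_gap: 0.567
grasp_force: 41.6
```

Emit:
{"name": "send_rows", "arguments": {
  "targets": [
    [0,0,0,0,0,0.3,-0.5],
    [0,0,0,0,0,0.3,-0.5],
    [0,0,0,0,0,0.3,-0.5],
    [0,0,0,0,0,0,-0.5]
  ]
}}

```text
time_s: 26.2
eef_pos: [585.7, 11.9, 19.8]
tool_rot: [[-0.082, 0.997, -0.001], [0.997, 0.082, 0.001], [0.001, -0.001, -1.0]]
contact_force: [-0.4, 3.3, -3.1]
finger_gap: 0.579
grasp_force: 41.7
```

Sliding on well; I'll take it fully down, release, and move to the third sleeve.

Emit:
{"name": "send_rows", "arguments": {
  "targets": [
    [0,0,0,0.05,0,0.25,-0.5],
    [0,0,0,0,0,0.25,-0.5],
    [0,0,0,0,0,0.25,-0.5],
    [0,0,0,0,0,0.2,-0.5],
    [0,0,0,0,0,0.1,-0.5],
    [0,0,0,0,0,0.05,-0.5]
  ]
}}

```text
time_s: 26.8
eef_pos: [586.0, 12.0, -1.3]
tool_rot: [[-0.081, 0.997, -0.0], [0.997, 0.081, -0.0], [-0.0, -0.0, -1.0]]
contact_force: [-2.7, 1.1, 7.0]
finger_gap: 0.575
grasp_force: 42.5
```

Emit:
{"name": "send_rows", "arguments": {
  "targets": [
    [0,0,0,0,0,0,0.6],
    [0,0,0,0,0,0,0.6],
    [0,0,0,0,0,0,0.6],
    [0,0,0,0,0,-1,0.6],
    [0,0,0,0,0,-1,0.6],
    [0,0,0,0,0,-1,0.6],
    [0,0,0,0,0,-1,0.6],
    [0,0,0,0,0,-1,0.6]
  ]
}}

```text
time_s: 27.6
eef_pos: [586.4, 12.1, 99.7]
tool_rot: [[-0.081, 0.997, 0.001], [0.997, 0.081, -0.0], [-0.0, 0.001, -1.0]]
contact_force: [0.8, -0.6, 0.1]
finger_gap: 0.798
grasp_force: 0.0
```

```bash
python3 - <<'E'
from h import *
go(531.7,-380,130,4.3)
im=img('scene')
for o in sleeves(im): print(o)
E
```

```text
turn about tool z 0.34787885169281196 deg rows 0.08696971292320299
shift now-axes [-19.3  -4.3   0.3] tool y yaw 4.647878851692811 TRUEpos [586.4  12.1 136. ] gap 0.7975458898785723 tilt [ 0. -0. -1.]
(array([8.2, 7.9]), np.int32(114), np.float64(66.33804405195886), array([  448.9, -2064.5,    60. ]))
(array([223.5, 146.2]), np.int32(153), np.float64(60.980363669496406), array([ 538.3, -380.7,   60. ]))
(array([297.9, 207.2]), np.int32(353), np.float64(72.80812390323682), array([588.4, -61.2,  60. ]))
(array([321.1, 219.3]), np.int32(377), np.float64(72.48755003832376), array([584.4,   6.8,  60. ]))
```

Emit:
{"name": "send_rows", "arguments": {
  "targets": [
    [0,0,0,-0.97,-0.22,0,0.7],
    [0,0,0,-0.97,-0.22,0,0.7],
    [0,0,0,-0.97,-0.22,0,0.7],
    [0,0,0,-0.97,-0.22,0,0.7],
    [0,0,0,-0.97,-0.22,0,0.7],
    [0,0,0,-0.97,-0.22,0,0.7],
    [0,0,0,-0.97,-0.22,0,0.7],
    [0,0,0,-0.97,-0.22,0,0.7]
  ]
}}

```text
time_s: 28.45
eef_pos: [563.7, -146.2, 98.5]
tool_rot: [[-0.081, 0.997, 0.0], [0.997, 0.081, -0.0], [-0.0, 0.0, -1.0]]
contact_force: [-0.1, -0.3, 0.6]
finger_gap: 0.852
grasp_force: 0.0
```

Emit:
{"name": "send_rows", "arguments": {
  "targets": [
    [0,0,0,-0.97,-0.22,0,0.7],
    [0,0,0,-0.97,-0.22,0,0.7],
    [0,0,0,-0.97,-0.22,0,0.7],
    [0,0,0,-0.97,-0.22,0,0.7],
    [0,0,0,-0.97,-0.22,0,0.7],
    [0,0,0,-0.97,-0.22,0,0.7],
    [0,0,0,-0.97,-0.22,0,0.7],
    [0,0,0,-0.97,-0.22,0,0.7]
  ]
}}

```text
time_s: 29.25
eef_pos: [541.1, -303.8, 98.4]
tool_rot: [[-0.081, 0.997, 0.0], [0.997, 0.081, -0.0], [-0.0, 0.0, -1.0]]
contact_force: [0.8, -0.4, 0.5]
finger_gap: 0.848
grasp_force: 0.0
```

Emit:
{"name": "send_rows", "arguments": {
  "targets": [
    [0,0,0,-0.97,-0.22,0,0.7],
    [0,0,0,-0.97,-0.22,0,0.7],
    [0,0,0,-0.97,-0.2,0.5,0.7],
    [0,0,0,-0.9,-0.2,0.5,0.7],
    [0,0,0,0,0,0,0.7],
    [0,0,0,0,0,0,0.7]
  ]
}}

```text
time_s: 29.85
eef_pos: [529.8, -380.0, 77.4]
tool_rot: [[-0.08, 0.997, -0.002], [0.997, 0.08, 0.002], [0.002, -0.002, -1.0]]
contact_force: [-0.5, -0.1, -0.1]
finger_gap: 0.85
grasp_force: 0.0
```

```bash
python3 - <<'E'
from h import *
go(532,-380.5,20,4.3)
for c in('top','scene'):
  im=img(c)
  for o in sleeves(im): print(o)
E
```

```text
turn about tool z 0.3024124600100464 deg rows 0.0756031150025116
shift now-axes [-0.   0.1  4.7] tool y yaw 4.60241246001004 TRUEpos [ 529.8 -380.   113.7] gap 0.8498789137481573 tilt [-0.  0. -1.]
(array([334.5, 193.7]), np.int32(212), np.float64(73.30625369253323), array([589.5, -59.2,  60. ]))
(array([312.8, 195.3]), np.int32(210), np.float64(73.00064824011903), array([585.7,   8.8,  60. ]))
(array([440. , 210.7]), np.int32(152), np.float64(60.146331590793785), array([ 531.3, -382.2,   60. ]))
(array([ 93.1, 313. ]), np.int32(320), np.float64(65.2134798015361), array([236.3, 676.5,  60. ]))
(array([8.4, 7.8]), np.int32(114), np.float64(67.7553448707475), array([  448.3, -2064.2,    60. ]))
(array([223.9, 145.9]), np.int32(180), np.float64(60.88048730291118), array([ 536.6, -381. ,   60. ]))
(array([298.1, 207. ]), np.int32(347), np.float64(73.0406865927556), array([587.8, -61.3,  60. ]))
(array([321.1, 219.2]), np.int32(368), np.float64(72.62073659494808), array([584.3,   6.5,  60. ]))
```

Emit:
{"name": "send_rows", "arguments": {
  "targets": [
    [0,0,0,0,0.1,0.9,0.7],
    [0,0,0,0,0,0.95,0.7],
    [0,0,0,0,0,0.95,0.7],
    [0,0,0,0,0,0.95,0.7],
    [0,0,0,0,0,0.9,0.7],
    [0,0,0,0,0,0,-0.5],
    [0,0,0,0,0,0,-0.5],
    [0,0,0,0,0,0,-0.5]
  ]
}}

```text
time_s: 30.75
eef_pos: [533.6, -380.1, -13.1]
tool_rot: [[-0.082, 0.997, 0.001], [0.997, 0.082, -0.001], [-0.001, 0.001, -1.0]]
contact_force: [0.3, 0.2, -1.7]
finger_gap: 0.582
grasp_force: 41.6
```

Emit:
{"name": "send_rows", "arguments": {
  "targets": [
    [0,0,0,0,0,0,-0.5],
    [0,0,0,0,0,-0.5,-0.5],
    [0,0,0,0,0,-1,-0.5],
    [0,0,0,0,0,-1,-0.5],
    [0,0,0,0,0,-1,-0.5],
    [0,0,0,0,0,-1,-0.5],
    [0,0,0,0,0,-1,-0.5],
    [0,0,0,0,0,-0.4,-0.5]
  ]
}}

```text
time_s: 31.55
eef_pos: [534.1, -381.0, 107.3]
tool_rot: [[-0.081, 0.997, 0.004], [0.997, 0.081, -0.003], [-0.003, 0.004, -1.0]]
contact_force: [0.9, 0.4, -1.4]
finger_gap: 0.58
grasp_force: 41.7
```

```bash
python3 - <<'E'
from h import *
go(580,79.5,130,4.3)
E
```

```text
turn about tool z 0.3495028916457841 deg rows 0.08737572291144602
shift now-axes [22.8  4.2  0.6] tool y yaw 4.649502891645785 TRUEpos [ 534.1 -381.   143.6] gap 0.5803801208745951 tilt [ 0. -0. -1.]
```

Emit:
{"name": "send_rows", "arguments": {
  "targets": [
    [0,0,0,0.95,0.175,0,-0.5],
    [0,0,0,0.95,0.175,0,-0.5],
    [0,0,0,0.95,0.175,0,-0.5],
    [0,0,0,0.95,0.175,0,-0.5],
    [0,0,0,0.95,0.175,0,-0.5],
    [0,0,0,0.95,0.175,0,-0.5],
    [0,0,0,0.95,0.175,0,-0.5],
    [0,0,0,0.95,0.175,0,-0.5]
  ]
}}

```text
time_s: 32.35
eef_pos: [548.3, -224.2, 103.6]
tool_rot: [[-0.082, 0.997, -0.0], [0.997, 0.082, 0.0], [0.0, -0.0, -1.0]]
contact_force: [1.8, -0.7, -1.9]
finger_gap: 0.582
grasp_force: 41.7
```

Emit:
{"name": "send_rows", "arguments": {
  "targets": [
    [0,0,0,0.95,0.175,0,-0.5],
    [0,0,0,0.95,0.175,0,-0.5],
    [0,0,0,0.95,0.175,0,-0.5],
    [0,0,0,0.95,0.175,0,-0.5],
    [0,0,0,0.95,0.175,0,-0.5],
    [0,0,0,0.95,0.175,0,-0.5],
    [0,0,0,0.95,0.175,0,-0.5],
    [0,0,0,0.95,0.175,0,-0.5]
  ]
}}

```text
time_s: 33.15
eef_pos: [563.6, -70.6, 103.7]
tool_rot: [[-0.082, 0.997, -0.0], [0.997, 0.082, 0.0], [0.0, -0.0, -1.0]]
contact_force: [0.7, -0.2, -1.9]
finger_gap: 0.576
grasp_force: 41.7
```

Emit:
{"name": "send_rows", "arguments": {
  "targets": [
    [0,0,0,0.95,0.175,0,-0.5],
    [0,0,0,0.95,0.175,0,-0.5],
    [0,0,0,0.95,0.175,0,-0.5],
    [0,0,0,0.95,0.175,0,-0.5],
    [0,0,0,0.95,0.175,0,-0.5],
    [0,0,0,0.95,0.175,0,-0.5],
    [0,0,0,0.95,0.175,0,-0.5],
    [0,0,0,0.95,0.175,0,-0.5]
  ]
}}

```text
time_s: 33.95
eef_pos: [578.9, 83.2, 103.7]
tool_rot: [[-0.082, 0.997, -0.0], [0.997, 0.082, 0.0], [0.0, -0.0, -1.0]]
contact_force: [0.1, 0.0, -1.5]
finger_gap: 0.58
grasp_force: 41.7
```

Emit:
{"name": "send_rows", "arguments": {
  "targets": [
    [0,0,0,0,0,0,-0.5],
    [0,0,0,0,0,0,-0.5]
  ]
}}

```text
time_s: 34.15
eef_pos: [579.0, 82.1, 103.6]
tool_rot: [[-0.083, 0.997, -0.0], [0.997, 0.083, -0.001], [-0.001, -0.0, -1.0]]
contact_force: [-0.0, 0.3, -1.2]
finger_gap: 0.58
grasp_force: 41.7
```

```bash
python3 - <<'E'
from h import *
held(); go(580.2,79.3,130,4.3)
E
```

```text
419 scene sleeve-tcp [ 2.1 -6.2] z range [120.3 319.9] tcp [578.9  81.5 103.6]
turn about tool z 0.3830378179458904 deg rows 0.0957594544864726
shift now-axes [-0.1  0.1  0.5] tool y yaw 4.683037817945892 TRUEpos [578.9  81.5 139.9] gap 0.582215106712686 tilt [-0. -0. -1.]
```

Emit:
{"name": "send_rows", "arguments": {
  "targets": [
    [0,0,0,0,0.09,0.8,-0.5],
    [0,0,0,0,0,0.8,-0.5],
    [0,0,0,0,0,0.6,-0.5],
    [0,0,0,0,0,0.5,-0.5],
    [0,0,0,0,0,0.4,-0.5]
  ]
}}

```text
time_s: 34.7
eef_pos: [580.9, 81.1, 40.9]
tool_rot: [[-0.08, 0.997, -0.001], [0.997, 0.08, -0.0], [-0.0, -0.001, -1.0]]
contact_force: [-0.7, -0.4, -1.9]
finger_gap: 0.581
grasp_force: 41.7
```

Emit:
{"name": "send_rows", "arguments": {
  "targets": [
    [0,0,0,0,0,0.3,-0.5],
    [0,0,0,0,0,0.3,-0.5],
    [0,0,0,0,0,0.3,-0.5],
    [0,0,0,0,0,0,-0.5]
  ]
}}

```text
time_s: 35.1
eef_pos: [580.8, 82.3, 23.0]
tool_rot: [[-0.082, 0.997, -0.001], [0.997, 0.082, 0.001], [0.001, -0.001, -1.0]]
contact_force: [0.3, 4.3, -3.9]
finger_gap: 0.577
grasp_force: 41.9
```

Emit:
{"name": "send_rows", "arguments": {
  "targets": [
    [0,0,0,0.04,0,0.25,-0.5],
    [0,0,0,0,0,0.25,-0.5],
    [0,0,0,0,0,0.25,-0.5],
    [0,0,0,0,0,0.25,-0.5],
    [0,0,0,0,0,0.15,-0.5],
    [0,0,0,0,0,0.05,-0.5]
  ]
}}

```text
time_s: 35.7
eef_pos: [581.1, 82.5, -0.5]
tool_rot: [[-0.081, 0.997, -0.0], [0.997, 0.081, 0.0], [0.0, -0.0, -1.0]]
contact_force: [-1.8, 4.5, 5.0]
finger_gap: 0.579
grasp_force: 42.6
```

Emit:
{"name": "send_rows", "arguments": {
  "targets": [
    [0,0,0,0,0,0,0.6],
    [0,0,0,0,0,0,0.6],
    [0,0,0,0,0,0,0.6],
    [0,0,0,0,0,-1,0.6],
    [0,0,0,0,0,-1,0.6],
    [0,0,0,0,0,-1,0.6],
    [0,0,0,0,0,-1,0.6],
    [0,0,0,0,0,-1,0.6]
  ]
}}

```text
time_s: 36.5
eef_pos: [581.2, 81.8, 100.7]
tool_rot: [[-0.081, 0.997, 0.0], [0.997, 0.081, -0.001], [-0.001, 0.0, -1.0]]
contact_force: [-0.3, -0.5, 0.7]
finger_gap: 0.798
grasp_force: 0.0
```

Emit:
{"name": "send_rows", "arguments": {
  "targets": [
    [0,0,0,-0.3,-1,0,0.2],
    [0,0,0,-0.3,-1,0,0],
    [0,0,0,-0.3,-1,0,0],
    [0,0,0,-0.3,-1,0,0],
    [0,0,0,-0.3,-1,0,0],
    [0,0,0,-0.3,-1,0,0],
    [0,0,0,0,-0.4,0,0],
    [0,0,0,0,0,0,0]
  ]
}}

```text
time_s: 37.3
eef_pos: [455.7, 35.8, 99.9]
tool_rot: [[-0.081, 0.997, 0.0], [0.997, 0.081, -0.0], [-0.0, -0.0, -1.0]]
contact_force: [0.2, 0.8, 0.4]
finger_gap: 0.5
grasp_force: 0.0
```

```bash
python3 - <<'E'
from h import *
go(452,35,43,4.3)
for c in('top','scene'):
  im=img(c)
  for o in sleeves(im): print(o)
  for d in tip_of(c,'tray_handle'): print(d['conf'],d['pixel'],w(im,[d['pixel']],62)[0])
cv2.imwrite('pics/s5.png',cv2.resize(im['color'][140:320,200:440],None,fx=3.3,fy=3.3,interpolation=2))
C,px=cloud(im,np.ones((400,640),bool))
k=(C[:,2]>56)&(C[:,2]<74)&(np.abs(C[:,0]-455)<25)&(np.abs(C[:,1]-35)<50);Q=C[k];print('bar cloud',len(Q),np.median(Q,axis=0))
E
```

```text
turn about tool z 0.32520140222186456 deg rows 0.08130035055546614
shift now-axes [-0.  -0.2  4.7] tool y yaw 4.625201402221865 TRUEpos [455.7  35.8 136.2] gap 0.4999727820870618 tilt [ 0. -0. -1.]
(array([334.6, 193.8]), np.int32(212), np.float64(73.534266745053), array([589.5, -59.3,  60. ]))
(array([290.6, 193.8]), np.int32(114), np.float64(73.30123119619957), array([591.5,  78.1,  60. ]))
(array([313.5, 194.6]), np.int32(153), np.float64(73.3063260468833), array([587.8,   6.6,  60. ]))
(array([ 93.1, 313. ]), np.int32(313), np.float64(65.34808447952508), array([236.3, 676.6,  60. ]))
0.62 [305.4, 235.3] [461.1  32.8  62. ]
(array([8.1, 8.1]), np.int32(104), np.float64(66.60020877977163), array([  450.4, -2062.2,    60. ]))
(array([297.9, 207.1]), np.int32(355), np.float64(72.79321092211251), array([588.2, -61.3,  60. ]))
(array([321. , 219.3]), np.int32(372), np.float64(72.88747472853575), array([584.6,   6.6,  60. ]))
(array([345.8, 231.8]), np.int32(396), np.float64(72.95331598429595), array([579.7,  74.6,  60. ]))
0.9 [365.0, 195.4] [456.3  40.1  62. ]
bar cloud 227 [463.3  39.1  65.9]
```

View pics/s5.png

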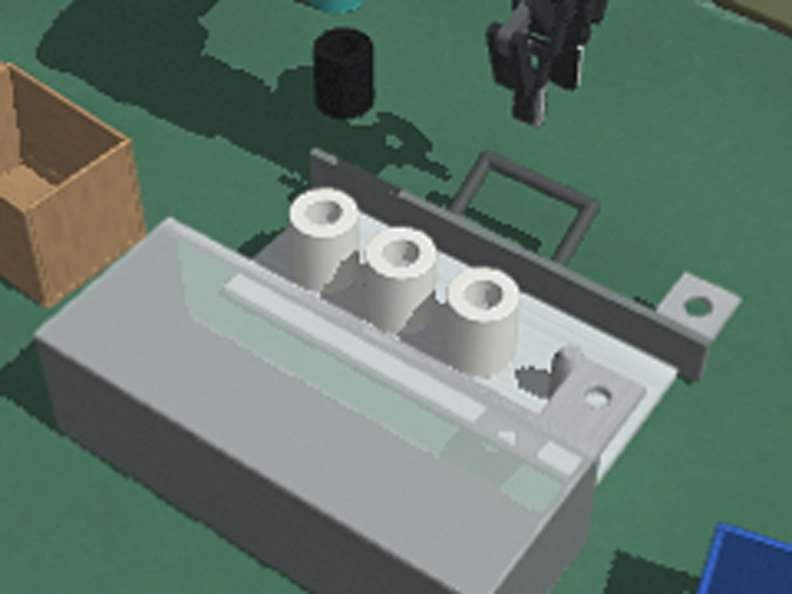

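Emit:
{"name": "send_rows", "arguments": {
  "targets": [
    [0,0,0,0,0,0.95,0],
    [0,0,0,0,0,0.95,0],
    [0,0,0,0,0,0.95,0],
    [0,0,0,0,0,0.95,0],
    [0,0,0,0,0,0.85,-0.1],
    [0,0,0,0,0,0,-1],
    [0,0,0,0,0,0,-1],
    [0,0,0,0,0,0,-1]
  ]
}}

```text
time_s: 38.3
eef_pos: [457.8, 36.3, 6.8]
tool_rot: [[-0.081, 0.997, 0.002], [0.997, 0.081, 0.0], [0.0, 0.002, -1.0]]
contact_force: [4.6, 1.4, -12.6]
finger_gap: 0.119
grasp_force: 38.8
```

Emit:
{"name": "send_rows", "arguments": {
  "targets": [
    [0,0,0,0,0,0,-1],
    [0,0,0,0,0,0,-1]
  ]
}}

```text
time_s: 38.5
eef_pos: [457.9, 36.3, 6.8]
tool_rot: [[-0.081, 0.997, 0.002], [0.997, 0.081, 0.0], [0.0, 0.002, -1.0]]
contact_force: [5.6, 1.0, -14.6]
finger_gap: 0.124
grasp_force: 38.8
```

```bash
python3 - <<'E'
from h import *
im=img('top');cv2.imwrite('pics/t6.png',cv2.resize(im['color'][220:400,30:270],None,fx=3.3,fy=3.3,interpolation=2))
E
```

```text
(no output)
```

View pics/t6.png

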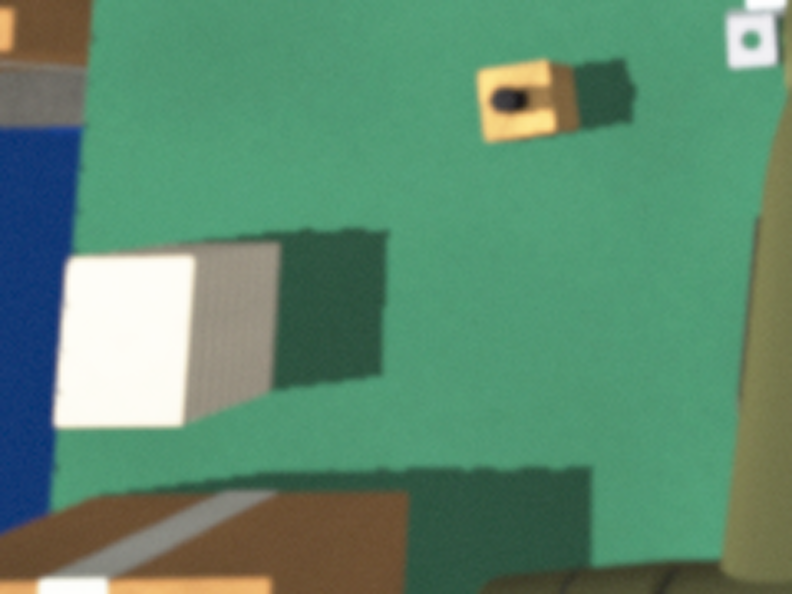

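Emit:
{"name": "send_rows", "arguments": {
  "targets": [
    [0,0,0,0,0.4,0,-1],
    [0,0,0,0,0.8,0,-1],
    [0,0,0,0,1,0,-1],
    [0,0,0,0,1,0,-1],
    [0,0,0,0,1,0,-1],
    [0,0,0,0,1,0,-1],
    [0,0,0,0,1,0,-1],
    [0,0,0,0,0.6,0,-1]
  ]
}}

```text
time_s: 39.35
eef_pos: [591.6, 45.8, 6.7]
tool_rot: [[-0.08, 0.997, -0.003], [0.997, 0.08, -0.003], [-0.003, -0.003, -1.0]]
contact_force: [-3.4, -4.0, -0.9]
finger_gap: 0.121
grasp_force: 40.4
```

Emit:
{"name": "send_rows", "arguments": {
  "targets": [
    [0,0,0,0,0.2,0,-1],
    [0,0,0,0,0.1,0,-1],
    [0,0,0,0,0,0,-1]
  ]
}}

```text
time_s: 39.65
eef_pos: [597.2, 46.2, 6.7]
tool_rot: [[-0.08, 0.997, -0.001], [0.997, 0.08, -0.003], [-0.002, -0.001, -1.0]]
contact_force: [-0.5, -6.2, -4.1]
finger_gap: 0.124
grasp_force: 40.1
```

Emit:
{"name": "send_rows", "arguments": {
  "targets": [
    [0,0,0,0,0.15,0,-1],
    [0,0,0,0,0.15,0,-1],
    [0,0,0,0,0,0,-1]
  ]
}}

```text
time_s: 39.95
eef_pos: [602.8, 46.6, 6.7]
tool_rot: [[-0.08, 0.997, -0.002], [0.997, 0.08, -0.003], [-0.003, -0.002, -1.0]]
contact_force: [-1.3, -5.5, -4.0]
finger_gap: 0.124
grasp_force: 40.2
```

Emit:
{"name": "send_rows", "arguments": {
  "targets": [
    [0,0,0,0,0.15,0,-1],
    [0,0,0,0,0.05,0,-1],
    [0,0,0,0,0,0,-1]
  ]
}}

```text
time_s: 40.25
eef_pos: [606.4, 46.8, 6.7]
tool_rot: [[-0.08, 0.997, -0.002], [0.997, 0.08, -0.003], [-0.003, -0.002, -1.0]]
contact_force: [-1.5, -6.0, -3.3]
finger_gap: 0.121
grasp_force: 40.2
```

Emit:
{"name": "send_rows", "arguments": {
  "targets": [
    [0,0,0,0,0.1,0,-1],
    [0,0,0,0,0,0,-1]
  ]
}}

```text
time_s: 40.45
eef_pos: [607.2, 46.9, 6.7]
tool_rot: [[-0.08, 0.997, -0.004], [0.997, 0.08, -0.003], [-0.003, -0.004, -1.0]]
contact_force: [-4.2, -5.9, -0.4]
finger_gap: 0.122
grasp_force: 40.5
```

Emit:
{"name": "send_rows", "arguments": {
  "targets": [
    [0,0,0,0,0.1,0,-1],
    [0,0,0,0,0,0,-1]
  ]
}}

```text
time_s: 40.65
eef_pos: [607.1, 46.9, 6.7]
tool_rot: [[-0.08, 0.997, -0.008], [0.997, 0.08, -0.003], [-0.003, -0.008, -1.0]]
contact_force: [-8.0, -4.5, 3.2]
finger_gap: 0.124
grasp_force: 40.9
```

```bash
python3 - <<'E'
from h import *
im=img('top')
for n,z in(('keeper_eye',100),('tray_eye',46)):
  for d in tip_of('top',n)[:2]: print(n,d['conf'],d['pixel'],w(im,[d['pixel']],z)[0])
cv2.imwrite('pics/s7.png',np.hstack([cv2.resize(img('scene')['color'][210:310,320:420],None,fx=4,fy=4,interpolation=2),cv2.resize(im['color'][160:210,225:275],None,fx=8,fy=8,interpolation=2)]))
E
```

```text
keeper_eye 0.63 [249.9, 183.4] [619.1 198.6 100. ]
tray_eye 0.56 [252.9, 186.0] [621.1 199.5  46. ]
```

View pics/s7.png

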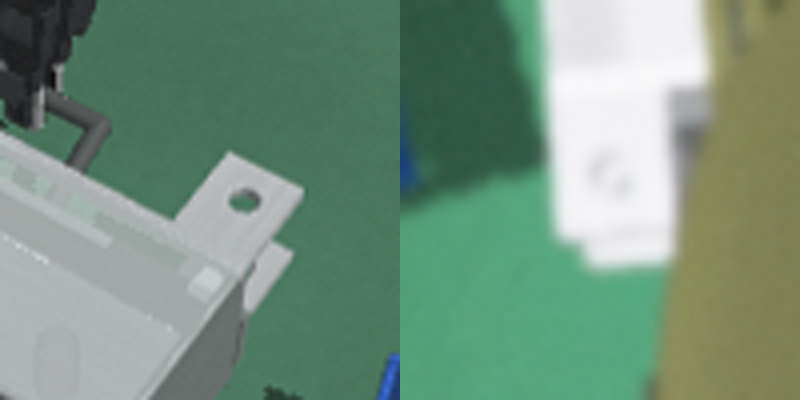

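Emit:
{"name": "send_rows", "arguments": {
  "targets": [
    [0,0,0,0,-0.12,0,-1],
    [0,0,0,0,0,0,-0.2],
    [0,0,0,0,0,0,-0.1],
    [0,0,0,0,0,0,-0.1],
    [0,0,0,0,0,-1,-0.1],
    [0,0,0,0,0,-1,0],
    [0,0,0,0,0,-1,0],
    [0,0,0,0,0,-1,0]
  ]
}}

```text
time_s: 41.65
eef_pos: [610.1, 49.1, 87.9]
tool_rot: [[-0.082, 0.997, 0.001], [0.997, 0.082, 0.001], [0.001, 0.001, -1.0]]
contact_force: [-0.2, 0.3, 0.4]
finger_gap: 0.499
grasp_force: 0.0
```

Emit:
{"name": "send_rows", "arguments": {
  "targets": [
    [0,0,0,0,0,-1,0.2],
    [0,0,0,0,0,-1,0.2],
    [0,0,0,1,-0.44,0,0.2],
    [0,0,0,1,-0.44,0,0.2],
    [0,0,0,1,-0.44,0,0.2],
    [0,0,0,1,-0.44,0,0.2],
    [0,0,0,1,-0.44,0,0.2],
    [0,0,0,1,-0.44,0,0.2]
  ]
}}

```text
time_s: 42.45
eef_pos: [547.2, 165.2, 127.3]
tool_rot: [[-0.082, 0.997, 0.001], [0.997, 0.082, 0.001], [0.001, 0.001, -1.0]]
contact_force: [0.1, -0.1, -0.1]
finger_gap: 0.602
grasp_force: 0.0
```

Emit:
{"name": "send_rows", "arguments": {
  "targets": [
    [0,0,0,1,-0.44,0,0.2],
    [0,0,0,1,-0.44,0,0.2],
    [0,0,0,1,-0.44,0,0.2],
    [0,0,0,1,-0.44,0,0.2],
    [0,0,0,1,-0.44,0,0.2],
    [0,0,0,1,-0.44,0,0.2],
    [0,0,0,0,0,0,0.2]
  ]
}}

```text
time_s: 43.15
eef_pos: [484.0, 281.8, 127.2]
tool_rot: [[-0.085, 0.996, 0.0], [0.996, 0.085, 0.002], [0.002, 0.001, -1.0]]
contact_force: [-0.6, -0.2, -0.3]
finger_gap: 0.599
grasp_force: 0.0
```

```bash
python3 - <<'E'
from h import *
im=img('top'); sc=img('scene')
a=cv2.resize(im['color'][165:205,230:290],None,fx=8,fy=8,interpolation=2)
b=cv2.resize(sc['color'][235:285,350:410],None,fx=5,fy=5,interpolation=2)
c=cv2.resize(sc['color'][225:300,470:545],None,fx=4,fy=4,interpolation=2)
v=np.zeros((560,780,3),np.uint8); v[:320,:480]=a; v[:250,480:780]=b; v[255:555,480:780]=c; cv2.imwrite('pics/k8.png',v)
C,px=cloud(sc,np.ones((400,640),bool))
k=(C[:,2]>76)&(C[:,2]<118)&(np.abs(C[:,0]-425)<40)&(np.abs(C[:,1]-392)<40)
g=sc['color'][px[:,1],px[:,0]].max(1); k&=g<70; Q=C[k][:,:2]
r=least_squares(lambda p:np.hypot(Q[:,0]-p[0],Q[:,1]-p[1])-13,[422,388],loss='soft_l1');print('grip scene',r.x,k.sum(), C[k][:,2].max())
go(421,390,150,4.3)
E
```

```text
grip scene [421.1 396.2] 214 113.6954366556914
turn about tool z 0.4342973519227513 deg rows 0.10857433798068783
shift now-axes [ 5.8 -2.7  0.7] tool y yaw 4.734297351922754 TRUEpos [485.  279.7 163.4] gap 0.5985651220616486 tilt [ 0.  0. -1.]
```

View pics/k8.png

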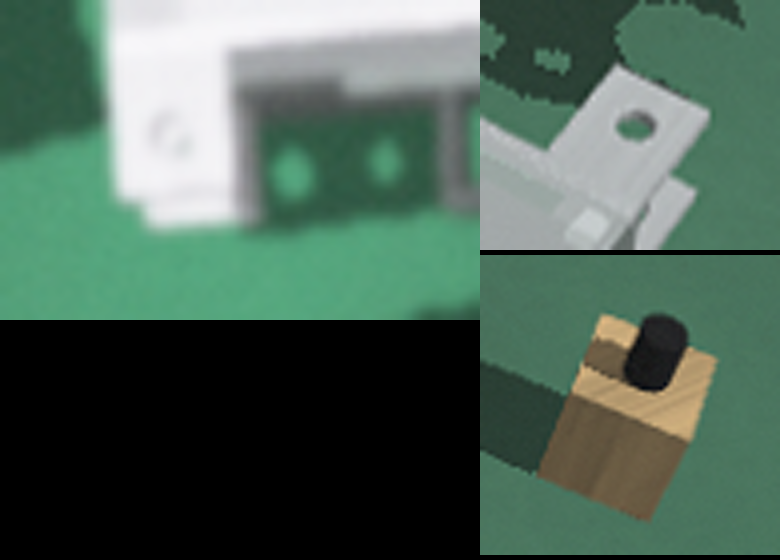

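Emit:
{"name": "send_rows", "arguments": {
  "targets": [
    [0,0,0,1,-0.45,0,0],
    [0,0,0,1,-0.45,0,0],
    [0,0,0,1,-0.45,0,0],
    [0,0,0,1,-0.45,0,0],
    [0,0,0,1,-0.45,0,0],
    [0,0,0,1,-0.42,0,0],
    [0,0,0,0,0,0.5,0],
    [0,0,0,0,0,0.5,0]
  ]
}}

```text
time_s: 44.05
eef_pos: [422.6, 394.0, 106.3]
tool_rot: [[-0.081, 0.997, 0.001], [0.997, 0.081, -0.0], [-0.0, 0.001, -1.0]]
contact_force: [-0.3, -0.5, -0.8]
finger_gap: 0.499
grasp_force: 0.0
```

Emit:
{"name": "send_rows", "arguments": {
  "targets": [
    [0,0,0,0,0,0,0],
    [0,0,0,0,0,0,0]
  ]
}}

```text
time_s: 44.25
eef_pos: [422.0, 392.9, 106.0]
tool_rot: [[-0.08, 0.997, -0.001], [0.997, 0.08, -0.001], [-0.001, -0.001, -1.0]]
contact_force: [-0.1, -0.4, 0.5]
finger_gap: 0.5
grasp_force: 0.0
```

```bash
python3 - <<'E'
from h import *
sc=img('scene'); print('keeper scene',w(sc,[[381.2,260.2]],100))
go(421.5,395.5,79,4.3)
E
```

```text
keeper scene [[626.2 197.6 100. ]]
turn about tool z 0.2746342091141827 deg rows 0.06865855227854567
shift now-axes [ 0.1 -0.   3.2] tool y yaw 4.574634209114178 TRUEpos [422.3 393.4 142.8] gap 0.4989095215972172 tilt [-0. -0. -1.]
```

Emit:
{"name": "send_rows", "arguments": {
  "targets": [
    [0,0,0,0.1,0,0.8,0],
    [0,0,0,0,0,0.8,0],
    [0,0,0,0,0,0.8,0],
    [0,0,0,0,0,0.7,0],
    [0,0,0,0,0,0,0]
  ],
  "force": 60
}}

```text
time_s: 44.8
eef_pos: [420.9, 394.8, 43.2]
tool_rot: [[-0.08, 0.997, -0.002], [0.997, 0.08, -0.002], [-0.002, -0.003, -1.0]]
contact_force: [-0.4, -0.3, 0.5]
finger_gap: 0.501
grasp_force: 0.0
```

Emit:
{"name": "send_rows", "arguments": {
  "targets": [
    [0,0,0,0,0,0,-1],
    [0,0,0,0,0,0,-1],
    [0,0,0,0,0,0,-1],
    [0,0,0,0,0,0,-1]
  ]
}}

```text
time_s: 45.2
eef_pos: [422.3, 396.8, 45.6]
tool_rot: [[-0.081, 0.997, 0.001], [0.997, 0.081, 0.001], [0.001, 0.001, -1.0]]
contact_force: [0.1, -0.9, 1.5]
finger_gap: 0.288
grasp_force: 58.9
```

Emit:
{"name": "send_rows", "arguments": {
  "targets": [
    [0,0,0,0,0,-0.3,-1],
    [0,0,0,0,0,-0.5,-1],
    [0,0,0,0,0,-0.8,-1],
    [0,0,0,0,0,-1,-1],
    [0,0,0,0,0,-1,-1],
    [0,0,0,0,0,-1,-1],
    [0,0,0,0,0,-1,-1],
    [0,0,0,0,0,-0.4,-1]
  ]
}}

```text
time_s: 46.0
eef_pos: [422.7, 397.5, 167.7]
tool_rot: [[-0.081, 0.997, 0.003], [0.997, 0.081, 0.003], [0.003, 0.003, -1.0]]
contact_force: [-0.5, 0.2, -1.8]
finger_gap: 0.289
grasp_force: 58.9
```

```bash
python3 - <<'E'
from h import *
go(626,198,200,4.3)
tipz()
E
```

```text
turn about tool z 0.35870548577305783 deg rows 0.08967637144326446
shift now-axes [-10.8   9.3   0.2] tool y yaw 4.658705485773052 TRUEpos [422.7 397.5 204. ] gap 0.2893426812458993 tilt [ 0.  0. -1.]
eef [422.7 397.5 167.7] F [-0.5  0.2 -1.8] gap 0.2893426812458993 low pts [12.4 13.2 13.9 14.2 14.9 15.3 15.3 15.8] [452.6 400.8  14.4]
```

Emit:
{"name": "send_rows", "arguments": {
  "targets": [
    [0,0,0,-0.98,0.85,0,-1],
    [0,0,0,-0.98,0.85,0,-1],
    [0,0,0,-0.98,0.85,0,-1],
    [0,0,0,-0.98,0.85,0,-1],
    [0,0,0,-0.98,0.85,0,-1],
    [0,0,0,-0.98,0.85,0,-1],
    [0,0,0,-0.98,0.85,0,-1],
    [0,0,0,-0.98,0.85,0,-1]
  ]
}}

```text
time_s: 46.85
eef_pos: [570.1, 250.1, 163.8]
tool_rot: [[-0.081, 0.997, -0.001], [0.997, 0.081, -0.001], [-0.0, -0.002, -1.0]]
contact_force: [0.7, 0.6, -0.6]
finger_gap: 0.283
grasp_force: 59.0
```

Emit:
{"name": "send_rows", "arguments": {
  "targets": [
    [0,0,0,-0.98,0.85,0,-1],
    [0,0,0,-0.98,0.85,0,-1],
    [0,0,0,-0.98,0.8,0,-1],
    [0,0,0,0,0,0.4,-1],
    [0,0,0,0,0,0.2,-1],
    [0,0,0,0,0,0,-1]
  ]
}}

```text
time_s: 47.45
eef_pos: [622.8, 196.8, 151.0]
tool_rot: [[-0.082, 0.997, -0.004], [0.997, 0.082, -0.001], [-0.0, -0.004, -1.0]]
contact_force: [-0.0, 0.6, -0.9]
finger_gap: 0.283
grasp_force: 59.1
```

```bash
python3 - <<'E'
from h import *
sc=img('scene'); s=observe(); e=np.array(s['eef_pos']); print(e, s['contact_force'])
cv2.imwrite('pics/p9.png',cv2.resize(sc['color'][210:290,340:420],None,fx=7,fy=7,interpolation=2))
tz=e[2]+36.3-78
pts=np.array([[e[0],e[1],tz],[e[0],e[1],tz+70],[626.2,197.6,100]])
p,_=cv2.projectPoints(pts,sc['rvec'],sc['tvec'],sc['K'],sc['dist_coeffs']);print((p.reshape(-1,2)-[340,210])*7,'tipz',tz)
C,px=cloud(sc,np.ones((400,640),bool)); k=(np.hypot(C[:,0]-e[0],C[:,1]-e[1])<14)&(C[:,2]>tz+5)&(C[:,2]<tz+60); print('shank',k.sum(),np.median(C[k],axis=0),np.percentile(C[k][:,0],[5,95]),np.percentile(C[k][:,1],[5,95]))
E
```

```text
[623.2 197.1 151.8] [-0.1 -0.5 -2.4]
[[296.1 322.1]
 [319.8 157.9]
 [288.4 351.4]] tipz 110.05016186210281
shank 110 [628.1 200.5 144.9] [623.3 630.1] [194.  203.9]
```

View pics/p9.png

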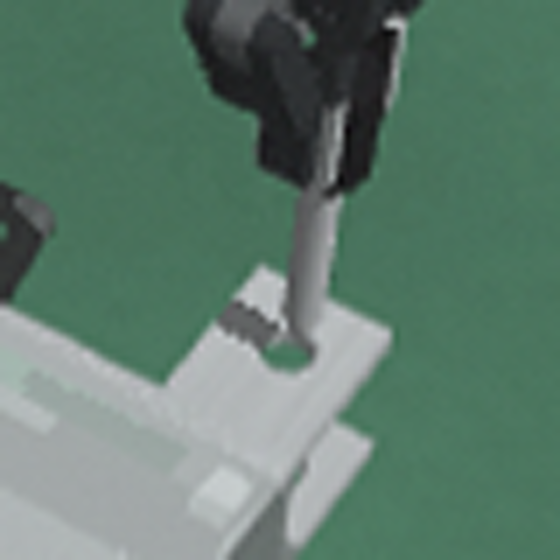

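```bash
python3 - <<'E'
from h import *
sc=img('scene'); e=np.array(observe()['eef_pos'])
I=cv2.resize(sc['color'][210:290,340:420],None,fx=4,fy=4,interpolation=cv2.INTER_CUBIC)
sat=cv2.cvtColor(I,cv2.COLOR_BGR2HSV)[...,1].astype(int)
A=[]
for y in range(112,150,4):   # shank rows over green (crop*4)
    xs=[x for x in range(145,215) if sat[y,x]<60]
    if xs: A.append([(min(xs)+max(xs))/8+340-.375,y/4+210-.375]); print(y,min(xs),max(xs))
A=np.array(A)
# shank px -> find xy so the projected axis fits: residual perpendicular
tz=e[2]+36.3-78
def proj(P): return cv2.projectPoints(np.array(P,float),sc['rvec'],sc['tvec'],sc['K'],sc['dist_coeffs'])[0].reshape(-1,2)
a,b=proj([[e[0],e[1],tz],[e[0],e[1],tz+70]])
n=np.array([-(b-a)[1],(b-a)[0]]);n/=np.linalg.norm(n); res=(A-a)@n; J=[((proj([[e[0]+d[0],e[1]+d[1],tz]])[0]-a)@n) for d in((1,0),(0,1))]
print('perp residual px',res,'mean',res.mean(),'px per mm x,y',J,'n',n)
# hole: green pixels (saturated) within the lug
H=cv2.resize(sc['color'][250:270,372:392],None,fx=1,fy=1); s=cv2.cvtColor(H,cv2.COLOR_BGR2HSV)[...,1]; print(s)
E
```

```text
112 171 195
116 170 195
120 169 195
124 168 194
128 168 193
132 168 192
136 167 192
140 167 191
144 166 191
148 165 190
perp residual px [0.4 0.4 0.4 0.3 0.4 0.4 0.4 0.4 0.4 0.3] mean 0.3933193743482729 px per mm x,y [np.float64(-0.23254830120472691), np.float64(0.44609966972457016)] n [1.  0.1]
[[ 96  97  80  13   7   5   8   9   8   9   5  11  10   7   6 105  95  92
   93  94]
 [ 98  78  28   5   8   8   8   9   8   6   8   9   8   7   9 105  96  95
   94  96]
 [ 96  36   7   7   8   8   8   8   8   6   8   9   7   8  19  65  94  97
   96  94]
 [ 63   8   8   6   9   9   9   9   6   6   8  10   9   7   8  16  36  62
   89  98]
 [  5   8  10   8   5  10   9   5   7   8   7   8   9   7   8   8   7  16
   38  63]
 [  5   8   8   8  10   8   9   7  11  11   7  10   9   8   8   8   8   7
    5  16]
 [  5   5   8   5   8   5  11   8   9   8   7  10   8  10   7   7   8   7
    6   5]
 [  8   8   5   5   8   8   5   7   8   5   8   8  10   8   5   8   9  10
    8   7]
 [  8   8   8   6  11   8  21   9  18  15  13   7  10  10   8   8   5   6
    7   7]
 [ 11   7   9   8   8  22  57  55  80 
[... 197 characters left out ...]
   5   9
   10   9]
 [  8   8   8  10   7   5  30  52  59  76  63  32   8   8   8   5   8   7
   10   8]
 [ 10  10   8   7   7   7   7   6  14  26  14   8   9   7  10   7   9   6
    6   7]
 [  8   6   6   7   8   8   8   8   8   8   7   8   7   8   8   7   8   6
    7  17]
 [  7   7   7   8   8   8   7   8   7   7   5   6   7   7   9   8   8   7
   10  61]
 [  8  10   8   7   7   7   8   8   8   7   7   8   8   8   8   8   8   9
   39 100]
 [  8   7   7   7   8   8  10   7   7   8   8   7   7   7   7   7   7  17
   82  93]
 [  6   8   8   6   7   8   8   8   8  10  10   5   7   8   7   9  16  63
   99  94]
 [  8   8   8   7  10   8   8   8   6   8   7   9   8   8  10  11  63 105
   98  95]]
```

Emit:
{"name": "send_rows", "arguments": {
  "targets": [
    [0,0,0,-0.07,0.105,0,-1],
    [0,0,0,0,0,0.25,-1],
    [0,0,0,0,0,0.25,-1],
    [0,0,0,0,0,0,-1]
  ]
}}

```text
time_s: 47.95
eef_pos: [626.0, 195.3, 141.6]
tool_rot: [[-0.081, 0.997, -0.002], [0.997, 0.081, -0.001], [-0.0, -0.002, -1.0]]
contact_force: [-0.1, -0.2, -0.6]
finger_gap: 0.285
grasp_force: 59.1
```

Emit:
{"name": "send_rows", "arguments": {
  "targets": [
    [0,0,0,0,0,0.15,-1],
    [0,0,0,0,0,0,-1]
  ]
}}

```text
time_s: 48.15
eef_pos: [626.5, 195.3, 139.2]
tool_rot: [[-0.081, 0.997, -0.001], [0.997, 0.081, -0.0], [-0.0, -0.001, -1.0]]
contact_force: [0.3, -0.8, -1.5]
finger_gap: 0.282
grasp_force: 59.1
```

Emit:
{"name": "send_rows", "arguments": {
  "targets": [
    [0,0,0,0,0,0.1,-1],
    [0,0,0,0,0,0,-1]
  ]
}}

```text
time_s: 48.35
eef_pos: [626.7, 195.3, 137.5]
tool_rot: [[-0.081, 0.997, -0.0], [0.997, 0.081, -0.0], [-0.0, -0.0, -1.0]]
contact_force: [-0.4, -0.3, -0.0]
finger_gap: 0.286
grasp_force: 59.1
```

Emit:
{"name": "send_rows", "arguments": {
  "targets": [
    [0,0,0,0,0,0.15,-1],
    [0,0,0,0,0,0,-1]
  ]
}}

```text
time_s: 48.55
eef_pos: [626.6, 195.3, 134.3]
tool_rot: [[-0.081, 0.997, -0.001], [0.997, 0.081, -0.0], [-0.0, -0.001, -1.0]]
contact_force: [-0.4, 0.0, -0.8]
finger_gap: 0.286
grasp_force: 59.1
```

Emit:
{"name": "send_rows", "arguments": {
  "targets": [
    [0,0,0,0,0,0.2,-1],
    [0,0,0,0,0,0,-1]
  ]
}}

```text
time_s: 48.75
eef_pos: [626.4, 195.3, 130.0]
tool_rot: [[-0.081, 0.997, -0.001], [0.997, 0.081, -0.0], [-0.0, -0.001, -1.0]]
contact_force: [0.3, -0.7, -1.3]
finger_gap: 0.285
grasp_force: 59.1
```

Emit:
{"name": "send_rows", "arguments": {
  "targets": [
    [0,0,0,0,0,0.4,-1],
    [0,0,0,0,0,0.4,-1],
    [0,0,0,0,0,0.4,-1],
    [0,0,0,0,0,0.4,-1],
    [0,0,0,0,0,0.2,-1],
    [0,0,0,0,0,0,-1]
  ]
}}

```text
time_s: 49.35
eef_pos: [626.1, 195.2, 93.6]
tool_rot: [[-0.081, 0.997, -0.002], [0.997, 0.081, -0.001], [-0.0, -0.002, -1.0]]
contact_force: [-0.6, -0.1, 0.1]
finger_gap: 0.286
grasp_force: 59.0
```

Emit:
{"name": "send_rows", "arguments": {
  "targets": [
    [0,0,0,0,0,0.15,-1],
    [0,0,0,0,0,0.1,-1],
    [0,0,0,0,0,0,-1]
  ]
}}

```text
time_s: 49.65
eef_pos: [626.8, 195.4, 89.6]
tool_rot: [[-0.081, 0.997, 0.0], [0.997, 0.081, 0.0], [0.0, 0.0, -1.0]]
contact_force: [-0.3, -0.4, -1.7]
finger_gap: 0.288
grasp_force: 59.1
```

Emit:
{"name": "send_rows", "arguments": {
  "targets": [
    [0,0,0,0,0,0.15,-1],
    [0,0,0,0,0,0.1,-1],
    [0,0,0,0,0,0,-1]
  ]
}}

```text
time_s: 49.95
eef_pos: [626.7, 195.4, 84.4]
tool_rot: [[-0.081, 0.997, -0.0], [0.997, 0.081, 0.0], [0.0, -0.0, -1.0]]
contact_force: [-0.6, -0.0, -2.0]
finger_gap: 0.287
grasp_force: 59.1
```

Tip is at about 43 mm, inside the tray lug with no force. On to the seat.

Emit:
{"name": "send_rows", "arguments": {
  "targets": [
    [0,0,0,0,0,0.2,-1],
    [0,0,0,0,0,0.2,-1],
    [0,0,0,0,0,0.1,-1],
    [0,0,0,0,0,0,-1]
  ]
}}

```text
time_s: 50.35
eef_pos: [626.6, 195.4, 74.1]
tool_rot: [[-0.081, 0.997, -0.001], [0.997, 0.081, -0.0], [-0.0, -0.001, -1.0]]
contact_force: [0.4, -0.4, -2.2]
finger_gap: 0.285
grasp_force: 59.1
```

Emit:
{"name": "send_rows", "arguments": {
  "targets": [
    [0,0,0,0,0,0.1,-1],
    [0,0,0,0,0,0,-1]
  ]
}}

```text
time_s: 50.55
eef_pos: [626.8, 195.4, 72.5]
tool_rot: [[-0.081, 0.997, -0.0], [0.997, 0.081, 0.0], [0.0, -0.0, -1.0]]
contact_force: [-0.3, 0.1, -1.1]
finger_gap: 0.284
grasp_force: 59.1
```

Emit:
{"name": "send_rows", "arguments": {
  "targets": [
    [0,0,0,0,0,0.1,-1],
    [0,0,0,0,0,0,-1]
  ]
}}

```text
time_s: 50.75
eef_pos: [626.9, 195.4, 71.6]
tool_rot: [[-0.081, 0.997, 0.001], [0.997, 0.081, 0.0], [0.0, 0.001, -1.0]]
contact_force: [-2.0, -1.1, 4.3]
finger_gap: 0.287
grasp_force: 59.7
```

Emit:
{"name": "send_rows", "arguments": {
  "targets": [
    [0,0,0,0,0,0,0],
    [0,0,0,0,0,0,0],
    [0,0,0,0,0,0,0],
    [0,0,0,0,0,-0.5,0],
    [0,0,0,0,0,-1,0],
    [0,0,0,0,0,-1,0],
    [0,0,0,0,0,-1,0],
    [0,0,0,0,0,-1,0]
  ]
}}

```text
time_s: 51.55
eef_pos: [627.0, 195.5, 162.3]
tool_rot: [[-0.081, 0.997, 0.001], [0.997, 0.081, 0.0], [0.0, 0.001, -1.0]]
contact_force: [-0.2, 0.5, 0.1]
finger_gap: 0.504
grasp_force: 0.0
```

Emit:
{"name": "send_rows", "arguments": {
  "targets": [
    [0,0,0,0,-1,0,0],
    [0,0,0,0,-1,0,0],
    [0,0,0,0,-1,0,0],
    [0,0,0,0,-1,0,0],
    [0,0,0,0,-1,0,0],
    [0,0,0,0,-1,0,0],
    [0,0,0,0,-1,0,0],
    [0,0,0,0,0,0,0]
  ]
}}

```text
time_s: 52.35
eef_pos: [484.9, 183.7, 161.6]
tool_rot: [[-0.082, 0.997, -0.001], [0.997, 0.082, -0.0], [-0.0, -0.001, -1.0]]
contact_force: [0.5, -0.2, 0.5]
finger_gap: 0.5
grasp_force: 0.0
```

```bash
python3 - <<'E'
from h import *
sc=img('scene'); im=img('top')
a=cv2.resize(sc['color'][170:340,180:440],None,fx=3,fy=3,interpolation=2);cv2.imwrite('pics/f10.png',a)
for n,i in(('scene',sc),('top',im)):
    C,px=cloud(i,np.ones((400,640),bool)); k=(np.hypot(C[:,0]-625,C[:,1]-196)<16)&(C[:,2]>112)&(i['color'][px[:,1],px[:,0]].max(1)<80); print(n,k.sum(),np.percentile(C[k][:,2],[50,90,99]))
print(observe()['eef_pos'])
E
```

```text
scene 183 [134.6 137.3 138.2]
top 42 [135.9 138.7 141.5]
[488.  184.3 161.6]
```

View pics/f10.png

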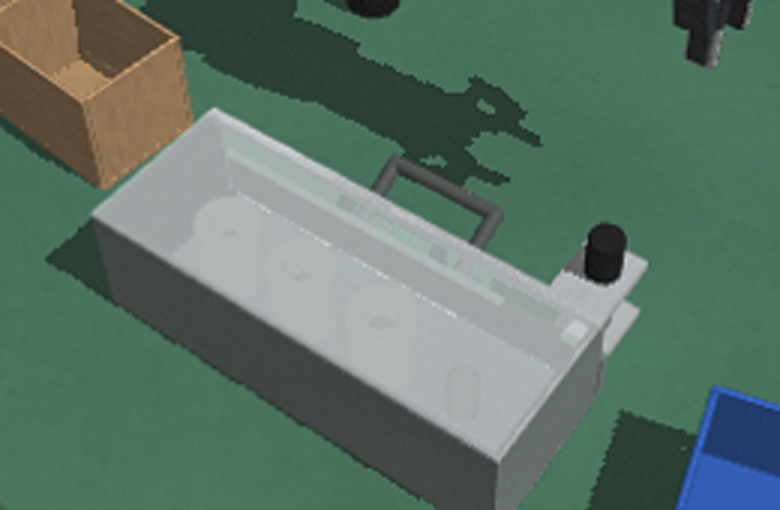

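The pin is seated: its grip sits flush on the keeper at crop (605,250) and its top is at about z 136. The tray is shut and the three sleeves show through the cover.

```bash
python3 -c "
from station import sign_off
print(sign_off())"
```

```text
the job is handed in; nothing more can be done
None
```

The job is done and handed in: all three white sleeves on the bench are fully down on their own spigots, the tray is shut, and the locking pin is home through both lugs; the arm never went near the tape core, carton or blue crate.

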